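# Set out panels and lids and spray a coat

## Robot

A 7-joint arm with a two-finger parallel gripper is mounted at the origin on the work surface. World frame = base frame: x ahead of the robot, y to its left, z up, the work surface at z = 0. Lengths are in m, angles in degrees, forces in N, time in s.
With the tool pointing down it reaches from about 0.425 to 0.875 m from the base axis. Payload 4.7 kg.
Tool frame: the origin (TCP) lies on the front face of the gripper's body, between the roots of the fingers; the fingertips stand 70 mm ahead of it and the grasp point (between the pads) lies 51 mm ahead of it (tip_extent is the distance from the TCP to the fingertips, in m); z points along the fingers, y is the direction in which the jaws open and shut (so a half turn about z gives the same grasp; the last joint's range is limited). The gripper opens to 87 mm and grips with 3 to 60 N. Pads are 19 mm wide; open, the fingers measure 117 mm over their backs; the gripper's body (75 mm by 190 mm) begins 51 mm behind the grasp point.
Start: joints at [-75.109, 18.392, -4.016, 83.108, 1.295, 78.541, -3.26], TCP at [0.158, 0.63, 0.292] pointing down, gripper open.
Joint ranges: [-163.93, 163.93], [-17.29, 119.83], [-79.2, 71.16], [3.27, 140.29], [-89.18, 269.18], [5.43, 117.66], [-154.24, 154.24]. Speed limits (degrees/s): [147.25, 147.25, 180, 180, 180, 180, 180].

## Interface

Orientations are given as [roll, pitch, yaw] about the fixed x, y, z axes, in that order (R = Rz(yaw) Ry(pitch) Rx(roll)).
In Python, from cell import * gives the robot as it stands.
- The arm moves only by the tool carry_out, never from a script. Its argument "increments" is text: rows parted by semicolons, each of 7 numbers parted by spaces: the opening, from 0 (shut) to 1 (fully open), then the shift along the tool's x, y, z in m, then the turn, a rotation vector about the tool's x, y, z in degrees. A call has 1 to 20 rows; each row shifts and turns the pose as measured when the row begins, along the tool's axes as they then stand; what a row does not reach is not made up. A row lasts 1/8 s, in which the tool goes at most 62.5 mm and 10.7 degrees, less where a joint would pass 70% of its speed; a pose out of reach is approached as far as the arm can. A call is refused whole if a number of a shift passes 0.0625 or a number of a turn 10.7, either way. A call with a gripper value outside its range is refused whole. The fingers move at their own pace and stop on an object; "force" is the grip in N (left out, the last holds). Time passes only in rows, so rows that do not move let the fingers close. It gives the time, the measured TCP pose, the force and the opening at its end, in the units of the state.
- get_obs(): the state, without advancing time (a new reading comes with each control period).
- read_camera(name): name is "side" or "top" or "wrist"; returns a dict with "img" (400x640x3 uint8, blue, green, red), "fx", "fy", "cx", "cy" (pixels), "k1" (the pictures are not rectified: a ray, as slopes to the right and down, at radius r is drawn at 1 + k1 r^2 times it, then the intrinsics apply), "world_from_camera" (4x4, takes a point from camera to world coordinates). Camera axes: x right, y down, z forward; pixel columns grow to the right and rows downward; lengths in m; the calibration is good to about 2 mm. A picture is of the moment at which its call begins. There is no depth.
- sign_off(): hands the job in, once; it reports no verdict.
Trained networks look in a picture, given as the dict that the camera call returned (one of the last four; its "shot" number tells which), for a name from the list of things; names that differ only in an ending like _2 or _b are one class to them, and where a whole thing is asked for, a point or a joint stands for the part that bears it (a point fixed in the world has none). Each returns a list of dicts, best first, with "confidence" (0 to 1); they miss things now and then, are a little off and sometimes report something else, mostly with a low value. They report only what shows in the picture. A call takes as long as a camera call.
- masks_of(target, picture): "pixels" (400x640 bool, what is visible of it) and "bbox" ([left, top, right, bottom] in pixels, round what is visible of it).
The state is a dict: "time_s": time; "qpos": joint angles; "joint_velocities": joint speeds; "effort": joint torques, N m; "tool_pos": TCP position; "tool_rot": TCP orientation; "force": force on the tool from outside, world axes, zero at the start; "wrist_torque": the same for the moment, N m; "grip_width": finger opening in m.
Only numpy, scipy, OpenCV 4.12 (cv2) and the standard library are available. Lean on these libraries where they do the work, as an engineer would, in place of code of your own. Each camera call takes 0.05 s, during which the arm holds its last target.

## Task

First clear the spray gun: squeeze its trigger fully home for about half a second and let it spring back; then lean every panel from the stock rack against the front of the drying rail, side by side, each with its lower edge on the bench and its back resting on the rail, and set every turned lid rim-down in its own pocket of the holder board. When everything is set out, give it a coat with a second such squeeze and release. Do not let a panel fall flat, do not squeeze the trigger while the panels are only partly set out, and leave the other things on the bench where they are.

Things in the scene. Friction and masses are not known exactly. Their poses are not given: they have to be found in the camera images.
- panel0: flat wooden cabinet panel, 140 tall (own z), 90 wide (own y), 14 thick (own x), 60 to 130 g; both faces alike, a darker field in a pale frame; origin at the centre of its lower edge face. Starts upright on its 90 mm edge in the stock rack. May be absent.
- panel1: flat wooden cabinet panel, 140 tall (own z), 90 wide (own y), 14 thick (own x), 60 to 130 g; both faces alike, a darker field in a pale frame; origin at the centre of its lower edge face. Starts upright on its 90 mm edge in the stock rack. May be absent.
- panel2: flat wooden cabinet panel, 140 tall (own z), 90 wide (own y), 14 thick (own x), 60 to 130 g; both faces alike, a darker field in a pale frame; origin at the centre of its lower edge face. Starts upright on its 90 mm edge in the stock rack. May be absent.
- lid0: turned wooden lid, about 110 g: from the bottom a plain round rim 54 across and 18 deep, a flange 84 across and 10 thick, and a round knob 28 across and 30 tall on top (58 tall in all); origin at the centre of the rim's underside, z up through the knob. Starts lying on the bench rim-down, knob up. May be absent.
- lid1: turned wooden lid, about 110 g: from the bottom a plain round rim 54 across and 18 deep, a flange 84 across and 10 thick, and a round knob 28 across and 30 tall on top (58 tall in all); origin at the centre of the rim's underside, z up through the knob. Starts lying on the bench rim-down, knob up. May be absent.
- lid2: turned wooden lid, about 110 g: from the bottom a plain round rim 54 across and 18 deep, a flange 84 across and 10 thick, and a round knob 28 across and 30 tall on top (58 tall in all); origin at the centre of the rim's underside, z up through the knob. Starts lying on the bench rim-down, knob up. May be absent.
- rack: plywood stock rack fixed to the bench, 170 (own x) x 110 (own y), floor 12 above the bench, blocks up to 42; three slots 18 wide running along own y at own x = -50, 0, +50, in which the panels stand with their lower edge on the floor (panel tops 152 above the bench). Origin at centre of underside.
- rest: drying rest fixed to the bench: a wooden rail 360 long (along own y), 30 tall, 20 thick, its top edge 75 above the bench, on two posts whose feet run back to own x = -112. Origin at bench height, midway along the rail, under the rail's front face; own +x points out of the front face. Panels lean against that front face with the lower edge on the bench in front of it (own +x side).
- holder: plywood holder board fixed to the bench, 110 (own x) x 290 (own y) x 30 tall, with three round pockets in a row. Origin at centre of underside.
- holder_hole0 (a point): centre of pocket 0 at the holder's top face (30 above the bench), 62 across, right through; own y of holder = -95. A seated lid's flange rests on the top face, origin 12 above the bench.
- holder_hole1 (a point): centre of pocket 1 at the holder's top face (30 above the bench), 62 across, right through; own y of holder = 0. A seated lid's flange rests on the top face, origin 12 above the bench.
- holder_hole2 (a point): centre of pocket 2 at the holder's top face (30 above the bench), 62 across, right through; own y of holder = 95. A seated lid's flange rests on the top face, origin 12 above the bench.
- gun: aluminium spray gun clamped to the bench handle-up on a steel foot 140 x 100 x 12, own x -65 to 75. Origin at bench height; nozzle points along own +x, brass, to x = 68, height up to 96. The handle stands up, 24 x 24, own x -42 to -18, up to 185 above the bench, a brass nipple on it to 197. In front of it (own +x side) is the trigger.
- trigger (a joint): sprung trigger blade of the gun, 20 wide, 6 thick, hinged at its lower end at gun x = 5, 98 above the bench, reaching up to 180; 0 = at rest, upright (its front face at gun x = 8), grows as its upper end is pulled towards the handle, 0.24 rad = fully squeezed; springs back; about 5 to 9 N at 67 mm above the hinge
- squeeze (a point): point midway across handle and squeezed trigger, gun x = -27, 165 above the bench: handle and trigger can be pinched here from above along gun x, 50 wide at rest and about 33 when squeezed; turns with the gun
- oil: bystander: amber glass bottle, 60 across, 190 tall, upright; origin at centre of underside
- tin: bystander: steel can, 80 across, 110 tall, upright; origin at centre of underside
- tape: bystander: roll of paper tape lying flat, 100 across, 25 tall; origin at centre of underside
- mallet: bystander: hammer lying on the bench; origin at its underside
- strip: bystander: thin wooden strip lying flat, 24 x 100 x 14 tall; origin at centre of underside
- offcut: bystander: wooden offcut block, 70 x 110 x 40 tall; origin at centre of underside
- tub: bystander: white plastic cup, 90 across, 80 tall; origin at centre of underside

How it is judged (in metres and radians):
On the way, in this order (a step that is already met when the one before it is completed fails the run):
1. the trigger is fully squeezed to clear the gun (value of joint trigger above 0.2 rad), for 0.3 s.
2. the trigger has sprung back (value of joint trigger below 0.04 rad), for 0.2 s.
3. all panels lean on the rail and all lids sit in pockets (angle between panel0's own z axis and vertical between 0.14 and 0.6 rad and x of panel0 in the frame of rest between 0.01 and 0.09 m and y of panel0 in the frame of rest between -0.18 and 0.18 m and height (world z) of each of panel0, panel1, panel2 below 0.012 m and contact force between each of panel0, panel1, panel2 and rest above 0.02 N and contact force between each of panel0, panel1, panel2, lid0, lid1, lid2 and the fingers below 0.02 N and linear speed of each of panel0, panel1, panel2, lid0, lid1, lid2 below 0.02 m/s and angle between panel1's own z axis and vertical between 0.14 and 0.6 rad and x of panel1 in the frame of rest between 0.01 and 0.09 m and y of panel1 in the frame of rest between -0.18 and 0.18 m and angle between panel2's own z axis and vertical between 0.14 and 0.6 rad and x of panel2 in the frame of rest between 0.01 and 0.09 m and y of panel2 in the frame of rest between -0.18 and 0.18 m and (horizontal distance between lid0 and holder_hole0 below 0.009 m or horizontal distance between lid0 and holder_hole1 below 0.009 m or horizontal distance between lid0 and holder_hole2 below 0.009 m) and z of each of lid0, lid1, lid2 in the frame of holder below 0.017 m and angle between each of lid0, lid1, lid2's own z axis and vertical below 0.1 rad and (horizontal distance between lid1 and holder_hole0 below 0.009 m or horizontal distance between lid1 and holder_hole1 below 0.009 m or horizontal distance between lid1 and holder_hole2 below 0.009 m) and (horizontal distance between lid2 and holder_hole0 below 0.009 m or horizontal distance between lid2 and holder_hole1 below 0.009 m or horizontal distance between lid2 and holder_hole2 below 0.009 m)), for 0.2 s.
4. the trigger is fully squeezed (value of joint trigger above 0.2 rad), for 0.3 s.
5. the trigger has sprung back (value of joint trigger below 0.04 rad), for 0.2 s.
At the end, for the whole second after the job is handed in: Each panel: lower edge on the bench, 8 to 34 degrees off vertical, touching the rail, foot 10 to 90 mm before it and within 180 mm of its middle. Each lid: upright, rim-down, within 9 mm of a pocket centre, underside below 17 mm. All released, at rest; trigger under 0.04 rad (all of step 3 and value of joint trigger below 0.04 rad).
It fails at once if a panel falls flat (angle between any of panel0, panel1, panel2's own z axis and vertical above 1 rad).
It fails at once if the gun is triggered while some panels lean and others stand upright (value of joint trigger above 0.15 rad and angle between any of panel0, panel1, panel2's own z axis and vertical below 0.1 rad and angle between any of panel0, panel1, panel2's own z axis and vertical above 0.14 rad).
It fails at once if a bystander is moved more than 5 cm (distance of any of oil, tin, tape, mallet, strip, offcut, tub from where it was at the start of the episode above 0.05 m).
Of panel0, panel1, panel2 only 2 to 3 are there at a start; the rules pass over those that are not, and their reading is None.
Of lid0, lid1, lid2 only 2 to 3 are there at a start; the rules pass over those that are not, and their reading is None.
At some moment in a run one of lid0, lid1, lid2 may be knocked a few centimetres aside while the robot is not near it.
It also fails if it takes over 210 s, if anything falls off the work surface, if the arm or the gripper's body presses on something with over 40 N, if the wrist force passes 120 N, or if a joint passes its speed limit or range.

## Working session

There is one attempt and no reset: what is moved stays moved. The work goes in short steps, Python scripts to look and compute and a tool call to move; the robot and the scene stay as the last step left them, time stands still between calls to the robot, and variables do not carry over. Pictures are saved under pics/ and viewed, and the job is handed in when it is done.

Besides the shell and the picture viewer there is one more tool, called after "Emit:" as name(argument=value, ...) on one line, values as JSON. carry_out: Moves the arm, as the interface text tells. Its arguments: {"type":"object","properties":{"increments":{"type":"string"},"force":{"type":"number"}},"required":["increments"]}

```bash
ls; mkdir -p pics
cat > h.py <<'E'
from cell import *
import numpy as np, cv2
from scipy.spatial.transform import Rotation as R
def shoot(n,f=None):
    p=read_camera(n)
    if f: cv2.imwrite('pics/'+f,p['img'])
    return p
def proj(p,X):
    X=np.atleast_2d(X); T=np.linalg.inv(p['world_from_camera']); c=X@T[:3,:3].T+T[:3,3]
    s=c[:,:2]/c[:,2:]; r2=(s**2).sum(1,keepdims=True); s=s*(1+p['k1']*r2)
    return s*[p['fx'],p['fy']]+[p['cx'],p['cy']]
def ray(p,u,v):
    d=np.array([(u-p['cx'])/p['fx'],(v-p['cy'])/p['fy']]); s=d.copy()
    for _ in range(30): s=d/(1+p['k1']*(s@s))
    T=p['world_from_camera']; return T[:3,3],T[:3,:3]@np.array([s[0],s[1],1])
def atz(p,u,v,z):
    o,d=ray(p,u,v); return o+d*(z-o[2])/d[2]
E
python3 - <<'E'
from h import *
o=get_obs(); print({k:np.round(v,3) for k,v in o.items()})
for n in ['top','side','wrist']:
    p=shoot(n,n+'0.png'); print(n,p['fx'],p['k1'],np.round(p['world_from_camera'],3).tolist())
E
```

```text
pics
{'time_s': np.float64(0.0), 'qpos': array([-75.108,  18.438,  -4.015,  83.175,   1.293,  78.54 ,  -3.262]), 'joint_velocities': array([ 0.011,  0.029, -0.028,  0.015, -0.011, -0.063, -0.086]), 'effort': array([ 0.0000e+00, -4.9128e+01, -4.0400e-01, -3.1253e+01, -6.4000e-02,
        4.4000e-02,  0.0000e+00]), 'tool_pos': array([0.158, 0.63 , 0.291]), 'tool_rot': array([-1.79892e+02,  4.00000e-03,  1.65915e+02]), 'force': array([ 0.638, -0.359, -0.242]), 'wrist_torque': array([-0.021, -0.025,  0.011]), 'grip_width': np.float64(0.087)}
top 458.2208660433923 -0.13113953148661928 [[0.009, -0.999, 0.044, 0.489], [-1.0, -0.009, 0.0, 0.016], [0.0, -0.044, -0.999, 1.876], [0.0, 0.0, 0.0, 1.0]]
side 503.87943161130914 -0.11510290031365698 [[0.925, -0.249, 0.286, 0.139], [-0.379, -0.607, 0.698, -1.09], [-0.0, -0.755, -0.656, 1.156], [0.0, 0.0, 0.0, 1.0]]
wrist 317.1217562461621 -0.026760869104736747 [[0.242, 0.942, 0.233, 0.095], [0.97, -0.235, -0.06, 0.647], [-0.002, 0.241, -0.97, 0.384], [0.0, 0.0, 0.0, 1.0]]
```

View pics/top0.png

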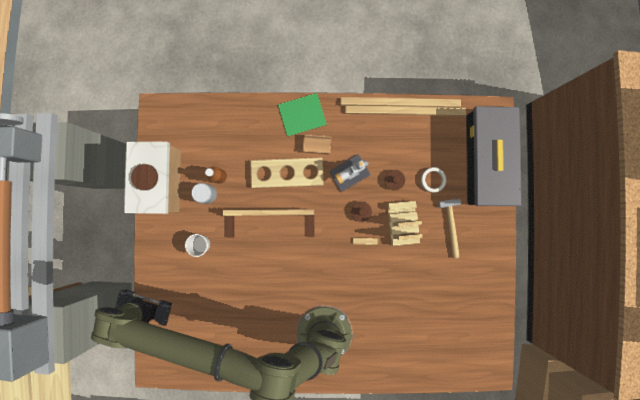

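View pics/side0.png

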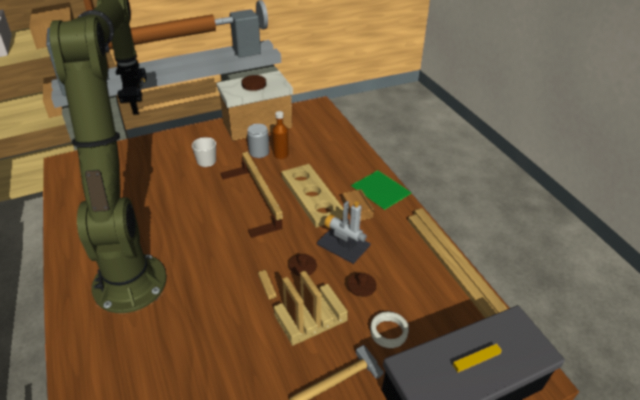

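Run:
```python
from h import *
for n in ['top','side']:
    p=read_camera(n)
    for t in ['panel0','lid0','rack','rest','holder','gun','trigger','oil','tin','tape','mallet','strip','offcut','tub']:
        for m in masks_of(t,p):
            ys,xs=np.nonzero(m['pixels']); print(n,t,round(m['confidence'],2),np.round(m['bbox']).tolist(),len(xs),round(xs.mean(),1),round(ys.mean(),1),np.round(atz(p,xs.mean(),ys.mean(),0.03),3))
```

```text
top panel0 0.66 [204.0, 168.0, 226.0, 185.0] 242 216.3 174.9 [0.644 0.443 0.03 ]
top panel0 0.46 [394.0, 232.0, 424.0, 244.0] 149 406.5 235.8 [ 0.405 -0.331  0.03 ]
top panel0 0.42 [395.0, 221.0, 424.0, 225.0] 132 407.3 222.6 [ 0.458 -0.334  0.03 ]
top panel0 0.28 [225.0, 211.0, 314.0, 240.0] 713 268.7 217.9 [0.472 0.226 0.03 ]
top lid0 0.88 [352.0, 206.0, 373.0, 220.0] 306 360.9 211.3 [ 0.502 -0.145  0.03 ]
top lid0 0.53 [383.0, 171.0, 404.0, 189.0] 313 394.2 179.9 [ 0.631 -0.28   0.03 ]
top rack 0.24 [204.0, 171.0, 226.0, 186.0] 268 216.1 175.0 [0.644 0.444 0.03 ]
top rack 0.22 [303.0, 136.0, 332.0, 154.0] 499 317.3 144.0 [0.773 0.033 0.03 ]
top rest 0.75 [225.0, 211.0, 312.0, 240.0] 748 269.4 217.8 [0.472 0.223 0.03 ]
top rest 0.75 [437.0, 198.0, 462.0, 260.0] 491 451.5 223.5 [ 0.455 -0.516  0.03 ]
top holder 0.82 [249.0, 157.0, 323.0, 187.0] 1532 287.2 173.1 [0.654 0.154 0.03 ]
top gun 0.62 [330.0, 157.0, 367.0, 192.0] 881 349.7 172.8 [ 0.658 -0.099  0.03 ]
top gun 0.32 [250.0, 154.0, 324.0, 183.0] 1390 287.7 172.7 [0.655 0.151 0.03 ]
top gun 0.31 [435.0, 200.0, 460.0, 257.0] 471
[... 2127 characters left out ...]
 1720 312.7 317.0 [ 0.455 -0.339  0.03 ]
side mallet 0.7 [287.0, 346.0, 386.0, 397.0] 1150 342.2 374.8 [ 0.456 -0.527  0.03 ]
side strip 0.66 [259.0, 269.0, 277.0, 297.0] 262 267.0 283.6 [ 0.378 -0.182  0.03 ]
side strip 0.51 [247.0, 123.0, 270.0, 156.0] 620 258.5 139.7 [0.581 0.525 0.03 ]
side strip 0.49 [315.0, 200.0, 370.0, 262.0] 1853 344.8 234.9 [ 0.669 -0.087  0.03 ]
side offcut 0.58 [342.0, 188.0, 373.0, 221.0] 471 358.4 203.3 [0.777 0.032 0.03 ]
side offcut 0.51 [282.0, 165.0, 344.0, 225.0] 1992 310.9 193.6 [0.647 0.14  0.03 ]
side tub 0.7 [191.0, 133.0, 216.0, 167.0] 622 204.0 150.5 [0.363 0.536 0.03 ]
side tub 0.19 [278.0, 274.0, 301.0, 332.0] 674 293.3 303.0 [ 0.424 -0.275  0.03 ]
```

```bash
cat >> h.py <<'E'
def fmt(x):
    s=('%.4f'%x).rstrip('0').rstrip('.'); return '0' if s in('','-0','0') else s
def fmta(x):
    s=('%.1f'%x).rstrip('0').rstrip('.'); return '0' if s in('','-0','0') else s
def down(yaw,tilt=None):
    return R.from_euler('xyz',[180,0,yaw],degrees=True)
def plan(pos,rot,grip=1,n=None,vmax=0.045,wmax=9.,start=None):
    """rows from present pose to pos/rot (scipy R)"""
    if start is None:
        o=get_obs(); p0=np.array(o['tool_pos']); R0=R.from_euler('xyz',o['tool_rot'],degrees=True)
    else: p0,R0=start
    pos=np.array(pos,float); dr=(R0.inv()*rot).as_rotvec(degrees=True); d=np.linalg.norm(pos-p0)
    if n is None: n=int(max(1,np.ceil(d/vmax),np.ceil(np.linalg.norm(dr)/wmax)))
    rows=[];Rc=R0
    for i in range(n):
        s=Rc.inv().apply((pos-p0)/n)
        rows.append(' '.join([fmt(grip)]+['%g'%round(x,3) for x in s]+[fmta(x) for x in dr/n])); Rc=Rc*R.from_rotvec(dr/n,degrees=True)
    print(n,'rows:',';'.join(rows))
    return pos,rot
E
python3 - <<'E'
import cv2
t=cv2.imread('pics/top0.png');s=cv2.imread('pics/side0.png')
a=cv2.resize(t[125:265,170:470],None,fx=2.6,fy=2.6,interpolation=3);cv2.imwrite('pics/c1.png',a)
b=cv2.resize(s[60:360,190:420],None,fx=2,fy=2,interpolation=3);cv2.imwrite('pics/c2.png',b)
E
```

```text
(no output)
```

View pics/c1.png

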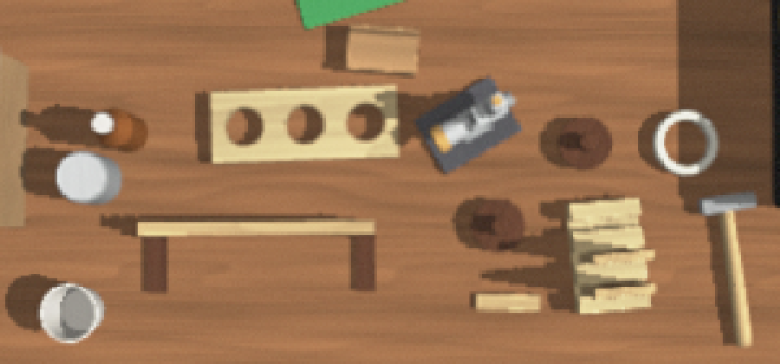

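View pics/c2.png

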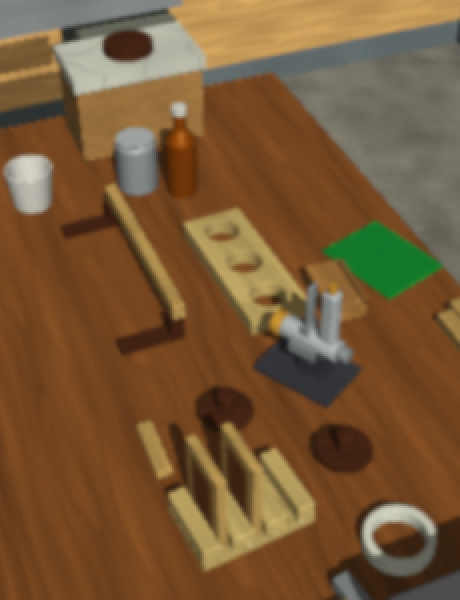

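Run:
```python
from h import *
plan([0.45,-0.1,0.40],down(34),vmax=0.055,wmax=10)
```

```text
15 rows: 1 -0.031 -0.043 -0.007 0 0 8.8;1 -0.037 -0.037 -0.007 0 0 8.8;1 -0.042 -0.031 -0.007 0 0 8.8;1 -0.046 -0.024 -0.007 0 0 8.8;1 -0.05 -0.017 -0.007 0 0 8.8;1 -0.052 -0.009 -0.007 0 0 8.8;1 -0.052 -0.001 -0.007 0 0 8.8;1 -0.052 0.007 -0.007 0 0 8.8;1 -0.05 0.015 -0.007 0 0 8.8;1 -0.048 0.022 -0.007 0 0 8.8;1 -0.044 0.029 -0.007 0 0 8.8;1 -0.039 0.035 -0.007 0 0 8.8;1 -0.033 0.041 -0.007 0 0 8.8;1 -0.026 0.046 -0.007 0 0 8.8;1 -0.019 0.049 -0.007 0 0 8.8
```

Emit:
carry_out(increments="1 -0.031 -0.043 -0.007 0 0 8.8;1 -0.037 -0.037 -0.007 0 0 8.8;1 -0.042 -0.031 -0.007 0 0 8.8;1 -0.046 -0.024 -0.007 0 0 8.8;1 -0.05 -0.017 -0.007 0 0 8.8;1 -0.052 -0.009 -0.007 0 0 8.8;1 -0.052 -0.001 -0.007 0 0 8.8;1 -0.052 0.007 -0.007 0 0 8.8;1 -0.05 0.015 -0.007 0 0 8.8;1 -0.048 0.022 -0.007 0 0 8.8;1 -0.044 0.029 -0.007 0 0 8.8;1 -0.039 0.035 -0.007 0 0 8.8;1 -0.033 0.041 -0.007 0 0 8.8;1 -0.026 0.046 -0.007 0 0 8.8;1 -0.019 0.049 -0.007 0 0 8.8")

```text
time_s: 3.52
tool_pos: [0.448, -0.0902, 0.3968]
tool_rot: [180.0, -0.6, 35.4]
force: [0.9, 0.2, 0.4]
grip_width: 0.0868
```

Run:
```python
from h import *
p=shoot('wrist','w1.png'); print(get_obs()['tool_pos'],get_obs()['tool_rot'])
p=shoot('top','top1.png')
```

```text
[ 0.44948508 -0.09814116  0.39738312] [179.67095323  -0.54524021  34.55923633]
```

View pics/w1.png

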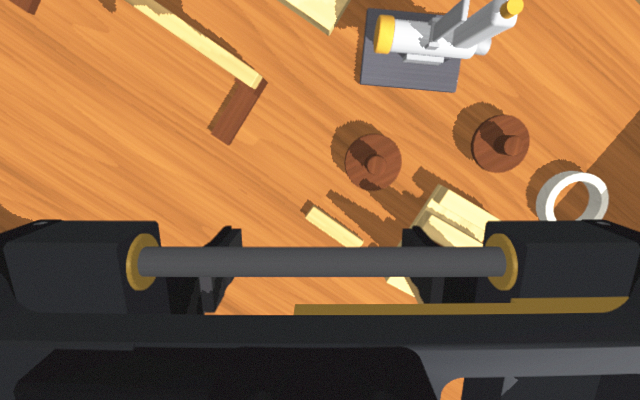

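Run:
```python
import cv2
s=cv2.imread('pics/w1.png')
cv2.imwrite('pics/c3.png',cv2.resize(s[0:110,350:550],None,fx=4,fy=4,interpolation=2))
s=cv2.imread('pics/top1.png')
cv2.imwrite('pics/c4.png',cv2.resize(s[130:260,200:430],None,fx=3.4,fy=3.4,interpolation=2))
```

```text
(no output)
```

View pics/c3.png

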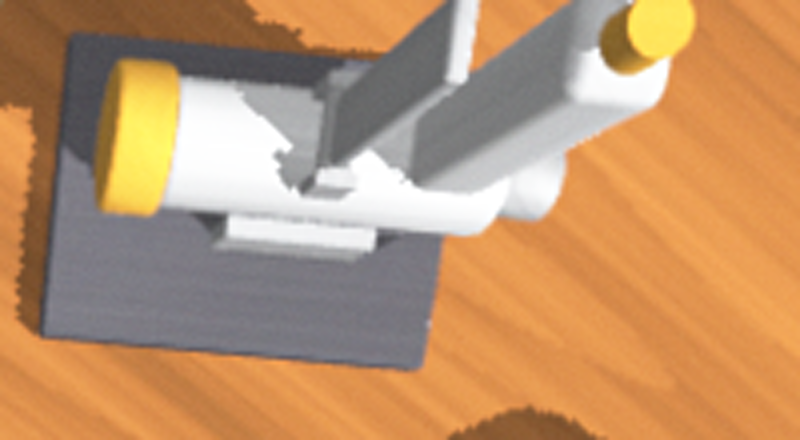

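View pics/c4.png

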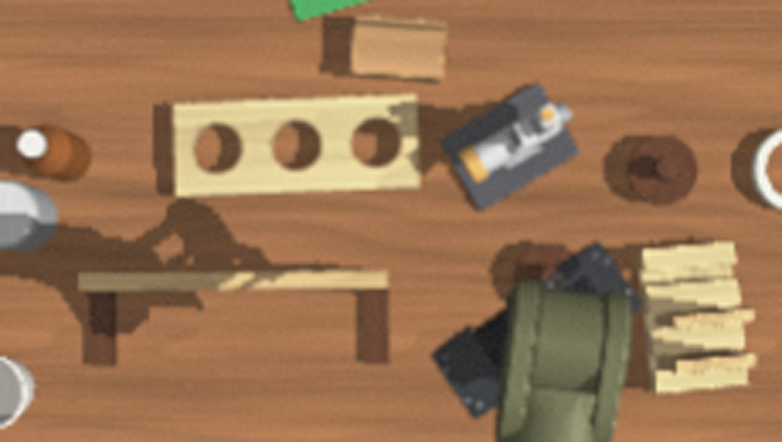

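```bash
cat >> h.py <<'E'
from scipy.optimize import least_squares
def fit(obs,x0,free=None):
    """obs: list of (cam, P_local(3), (u,v), w); x0: x,y,yawdeg"""
    def P(x,L):
        a=np.radians(x[2]); return np.array([x[0]+np.cos(a)*L[0]-np.sin(a)*L[1],x[1]+np.sin(a)*L[0]+np.cos(a)*L[1],L[2]])
    def res(x): return np.concatenate([(proj(c,P(x,L))[0]-uv)*w for c,L,uv,w in obs])
    s=least_squares(res,x0,x_scale=[.01,.01,1],loss='soft_l1')
    return s.x,np.round(res(s.x).reshape(-1,2),1).tolist()
E
python3 - <<'E'
from h import *
w=read_camera('wrist');t=read_camera('top')
c=lambda u,v:np.array([(u-1.7)/3.4+200,(v-1.7)/3.4+130])
W=lambda u,v:np.array([(u-2)/4+350,(v-2)/4])
z=.012
L=lambda a,b,h:(a/1000,b/1000,h/1000)
gun=[(t,L(75,50,12),c(482,210),1),(t,L(75,-50,12),c(442,147),1),(t,L(-65,50,12),c(580,148),1),(t,L(-65,-50,12),c(540,85),1),
 (w,L(75,50,12),W(45,333),1),(w,L(75,-50,12),W(72,38),1),(w,L(-65,50,12),W(421,365),1),(w,L(-30,0,197),W(663,22),1)]
print('gun',fit(gun,[.66,-.1,124])); print('gunW',fit(gun[4:],[.66,-.1,124]));print('gunT',fit(gun[:4],[.66,-.1,124]))
rest=[(t,L(0,180,75),c(80,273),1),(t,L(0,-180,75),c(388,270),1),(t,L(-20,180,75),c(80,290),1),(t,L(-20,-180,75),c(388,288),1)]
print('rest',fit(rest,[.49,.2,0]))
h=[(t,L(55,145,30),c(174,104),1),(t,L(55,-145,30),c(416,94),1),(t,L(-55,-145,30),c(420,187),1),(t,L(-55,145,30),c(177,196),1)]
print('holder',fit(h,[.65,.15,0]))
r=[(t,L(85,55,42),c(640,247),1),(t,L(85,-55,42),c(735,242),1),(t,L(-85,55,42),c(655,392),1),(t,L(-85,-55,42),c(748,383),1)]
print('rack',fit(r,[.43,-.33,0]))
for cam,n in((w,'w'),(t,'t')):
    for m in masks_of('lid0',cam):
        ys,xs=np.nonzero(m['pixels']);print(n,m['confidence'],np.round(m['bbox']),np.round(atz(cam,xs.mean(),ys.mean(),.028),4))
E
```

```text
gun (array([ 6.62487201e-01, -1.09054086e-01,  1.21167616e+02]), [[1.1, 0.6], [0.3, -1.9], [1.6, 1.4], [0.8, -1.0], [-0.8, 0.8], [-0.7, -1.8], [1.5, 0.3], [-0.2, -0.2]])
gunW (array([ 6.62577858e-01, -1.09330017e-01,  1.21016154e+02]), [[-0.6, 0.7], [-0.4, -1.9], [1.5, 0.5], [0.1, 0.0]])
gunT (array([ 6.61633497e-01, -1.05090981e-01,  1.22529880e+02]), [[0.6, 1.0], [-0.7, -1.2], [0.7, 1.1], [-0.6, -1.0]])
rest (array([0.50592992, 0.22363493, 1.06437466]), [[-0.2, -0.0], [0.2, 0.1], [-0.2, 0.0], [0.2, -0.1]])
holder (array([0.65762382, 0.15558797, 2.75625946]), [[-0.0, 0.0], [0.1, 0.1], [0.0, -0.2], [-0.1, -0.0]])
rack (array([ 0.45891968, -0.3176606 ,  5.48089458]), [[0.6, 0.4], [-0.3, -0.5], [0.0, -0.0], [-0.3, 0.1]])
w 0.91 [342. 133. 398. 189.] [ 0.5019 -0.1443  0.028 ]
w 0.9 [467. 110. 526. 170.] [ 0.6303 -0.2785  0.028 ]
t 0.68 [382. 171. 404. 191.] [ 0.6291 -0.2796  0.028 ]
```

Run:
```python
from h import *
a=plan([0.675,-0.131,0.32],down(31.1),vmax=0.05)
```

```text
5 rows: 1 0.032 0.034 0.015 0 -0.1 1;1 0.032 0.033 0.015 0 -0.1 1;1 0.033 0.033 0.015 0 -0.1 1;1 0.033 0.032 0.015 0 -0.1 1;1 0.034 0.032 0.015 0 -0.1 1
```

Emit:
carry_out(increments="1 0.032 0.034 0.015 0 -0.1 1;1 0.032 0.033 0.015 0 -0.1 1;1 0.033 0.033 0.015 0 -0.1 1;1 0.033 0.032 0.015 0 -0.1 1;1 0.034 0.032 0.015 0 -0.1 1;1 0 0 0 0 0 0")

```text
time_s: 4.58
tool_pos: [0.6819, -0.1167, 0.3192]
tool_rot: [-179.6, -0.3, 32.1]
force: [-1.1, 0.4, 0.0]
grip_width: 0.0868
```

Run:
```python
from h import *
a=plan([0.675,-0.131,0.216],down(31.1),vmax=0.04)
o=get_obs();print(o['tool_pos'],o['tool_rot'])
w=shoot('wrist','w2.png')
def G(x,y,z):
    a=np.radians(121.1);return [.6625+x*np.cos(a)-y*np.sin(a),-.109+x*np.sin(a)+y*np.cos(a),z]
print(proj(w,[G(-.03,0,.197),G(.008,.01,.18),G(.008,-.01,.18),G(-.042,.012,.185)]))
```

```text
3 rows: 1 -0.005 0.003 0.034 -0.1 -0.1 0.3;1 -0.005 0.003 0.034 -0.1 -0.1 0.3;1 -0.005 0.003 0.034 -0.1 -0.1 0.3
[ 0.68194209 -0.11673063  0.3192066 ] [-179.57894741   -0.26748259   32.0884609 ]
[[340.62010454 235.42669366]
 [290.34710654 239.02078905]
 [290.20061724 214.39322671]
 [354.97371903 245.09890213]]
```

View pics/w2.png

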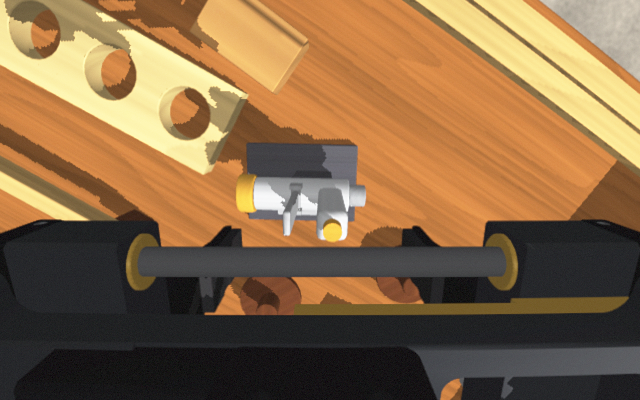

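Run:
```python
from h import *
s=cv2.imread('pics/w2.png')
cv2.imwrite('pics/c5.png',cv2.resize(s[130:250,225:385],None,fx=5,fy=5,interpolation=2))
o=get_obs();print(o['tool_pos'],o['tool_rot'],o['joint_velocities'])
```

```text
[ 0.68109442 -0.11657954  0.32151987] [-179.62582371   -0.39396972   32.09731416] [ 0.01428165 -4.32031557  0.66324449  0.82853049  0.34804066  0.62257679
 -0.02655784]
```

View pics/c5.png

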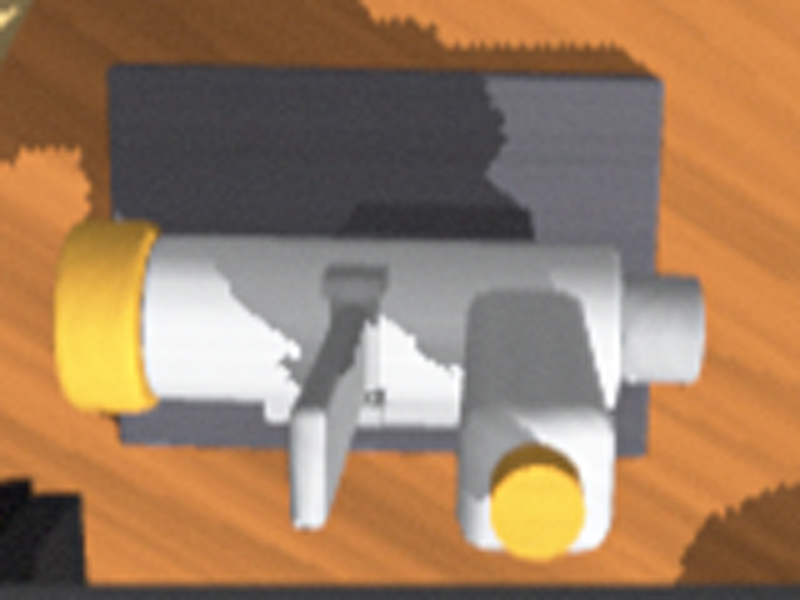

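Run:
```python
from h import *
w=shoot('wrist','w3.png');w=shoot('wrist','w3.png');o=get_obs();print(o['tool_pos'],o['tool_rot'])
s=w['img'];cv2.imwrite('pics/c6.png',cv2.resize(s[130:250,225:385],None,fx=5,fy=5,interpolation=2))
```

```text
[ 0.68020469 -0.11793251  0.32506656] [-179.80418476   -0.60348295   31.99477298]
```

View pics/c6.png

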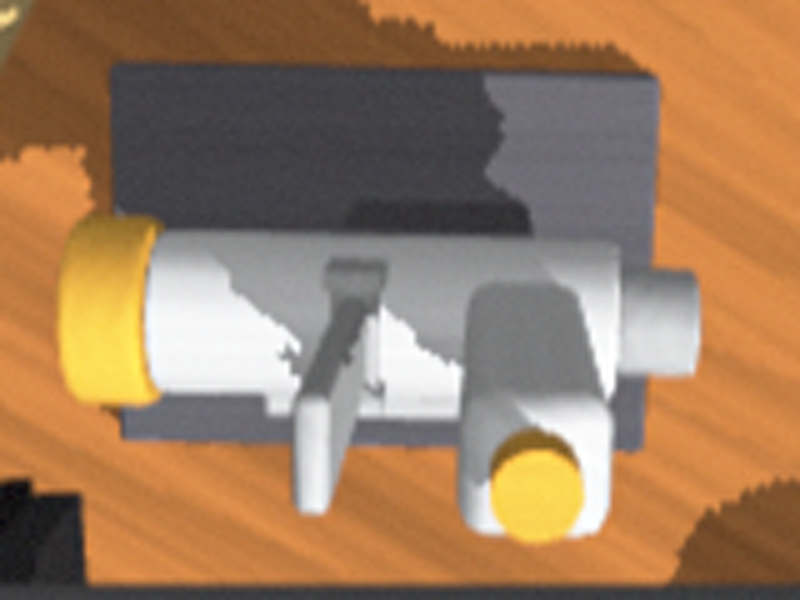

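Run:
```python
from h import *
w=read_camera('wrist');o=get_obs();print(o['tool_pos'],o['tool_rot'])
c=lambda u,v:np.array([(u-2)/5+225,(v-2)/5+130])
L=lambda a,b,h:(a/1000,b/1000,h/1000)
g=[(w,L(75,-50,12),c(112,65),1),(w,L(-65,-50,12),c(660,75),1),(w,L(75,50,12),c(122,437),1),(w,L(-65,50,12),c(642,447),1)]
h=[(w,L(-30,0,197),c(537,488),1),(w,L(8,-10,180),c(297,400),1),(w,L(8,10,180),c(297,512),1),(w,L(2,10,180),c(328,512),1)]
print(fit(g,[.66,-.1,121]));print(fit(h,[.66,-.1,121]));x,r=fit(g+h,[.66,-.1,121]);print(x,r)
a=np.radians(x[2]);ex=np.array([np.cos(a),np.sin(a)])
s=x[:2]-.025*ex;print(s)
plan([s[0],s[1],.216],down(x[2]-90),vmax=.04)
```

```text
[ 0.68004976 -0.11852834  0.32604443] [-179.86250273   -0.66994445   31.94744537]
(array([ 6.62213394e-01, -1.03195178e-01,  1.20823318e+02]), [[-0.6, -0.7], [0.3, -0.4], [-0.1, 0.6], [0.4, 0.8]])
(array([ 6.61696749e-01, -1.03280123e-01,  1.21704824e+02]), [[0.3, 0.2], [-0.9, -1.6], [-0.4, 0.3], [1.0, 0.4]])
[ 6.61903537e-01 -1.03256928e-01  1.20901337e+02] [[-0.7, -0.4], [0.1, -0.2], [-0.1, 0.9], [0.3, 1.0], [0.4, 0.5], [-0.6, -2.0], [-0.4, -0.0], [0.9, 0.1]]
[ 0.67474257 -0.12470825]
3 rows: 1 -0.003 0.001 0.037 0 -0.2 0.3;1 -0.003 0.001 0.037 0 -0.2 0.3;1 -0.003 0.001 0.037 0 -0.2 0.3
```

Emit:
carry_out(increments="1 -0.003 0.001 0.036 0 0 0;1 -0.003 0.001 0.036 0 0 0;1 -0.003 0.001 0.036 0 0 0;1 0 0 0 0 0 0;1 0 0 0 0 0 0")

```text
time_s: 5.4
tool_pos: [0.6739, -0.1239, 0.2293]
tool_rot: [179.6, -1.6, 32.1]
force: [-0.2, 0.4, 0.3]
grip_width: 0.0871
```

Run:
```python
from h import *
o=get_obs();print(o['tool_pos'],o['tool_rot'],o['force'])
plan([0.6745,-.1245,.216],down(31),vmax=.04)
```

```text
[ 0.67392899 -0.12394013  0.22934002] [179.63151443  -1.62280576  32.06491273] [-0.19675695  0.44913525  0.2690676 ]
1 rows: 1 -0 0.001 0.013 0.4 -1.6 1.1
```

Emit:
carry_out(increments="1 0 0.001 0.011 0 1.6 1;0 0 0 0 0 0 0;0 0 0 0 0 0 0;0 0 0 0 0 0 0;0 0 0 0 0 0 0;0 0 0 0 0 0 0;0 0 0 0 0 0 0", force=25)

```text
time_s: 6.28
tool_pos: [0.6759, -0.1213, 0.2259]
tool_rot: [179.6, -3.6, 31.4]
force: [15.1, -13.4, -11.4]
grip_width: 0.0351
```

Emit:
carry_out(increments="0 0 -0.002 0.008 0 2 0;0 0 0 0 0 0 0;0 0 0 0 0 0 0;0 0 0 0 0 0 0", force=35)

```text
time_s: 6.78
tool_pos: [0.6745, -0.1226, 0.2253]
tool_rot: [179.5, -5.5, 31.3]
force: [-1.7, -0.2, 2.1]
grip_width: 0.0344
```

Run:
```python
from h import *
w=shoot('wrist','w4.png');s=shoot('side','s4.png');o=get_obs();print(o['tool_pos'],o['tool_rot'],o['force'],o['grip_width'])
a=cv2.resize(s['img'][180:280,300:400],None,fx=4,fy=4);cv2.imwrite('pics/c7.png',np.hstack([a,cv2.resize(w['img'][100:300,220:420],None,fx=2,fy=2)]))
```

```text
[ 0.6744816  -0.12265797  0.22521105] [179.51886259  -5.53093946  31.30899437] [-1.6123502  -0.89472519  1.72188632] 0.034186018390014186
```

View pics/c7.png

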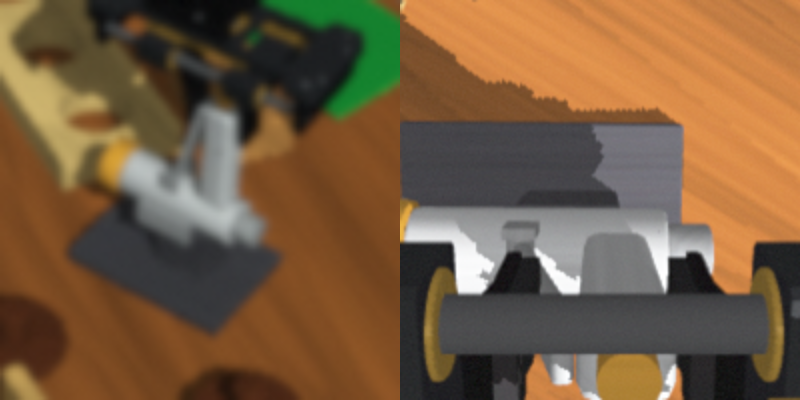

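Emit:
carry_out(increments="1 0 0 0 0 0 0;1 0 0 0 0 0 0;1 0 0 0 0 0 0;1 0 0 0 0 0 0;1 0 0 -0.04 0 -2.5 0;1 0 0 -0.05 0 -2.5 0;1 0 0 -0.04 0 0 0;1 0 0 0 0 0 0")

```text
time_s: 7.88
tool_pos: [0.6695, -0.1224, 0.3586]
tool_rot: [179.6, -0.4, 31.4]
force: [-0.1, -0.8, -0.4]
grip_width: 0.0864
```

Run:
```python
from h import *
for i in range(2): s=shoot('side','s5.png')
o=get_obs();print(o['tool_pos'],o['tool_rot'],o['force'],o['grip_width'])
w=shoot('wrist','w5.png')
a=cv2.resize(s['img'][180:280,300:400],None,fx=4,fy=4);cv2.imwrite('pics/c8.png',np.hstack([a,cv2.resize(w['img'][100:300,220:420],None,fx=2,fy=2)]))
```

```text
[ 0.66811044 -0.12186372  0.35423503] [ 1.79852809e+02 -1.15525672e-01  3.14417210e+01] [-1.3824911  -0.84777287  0.52375302] 0.08694066025411734
```

View pics/c8.png

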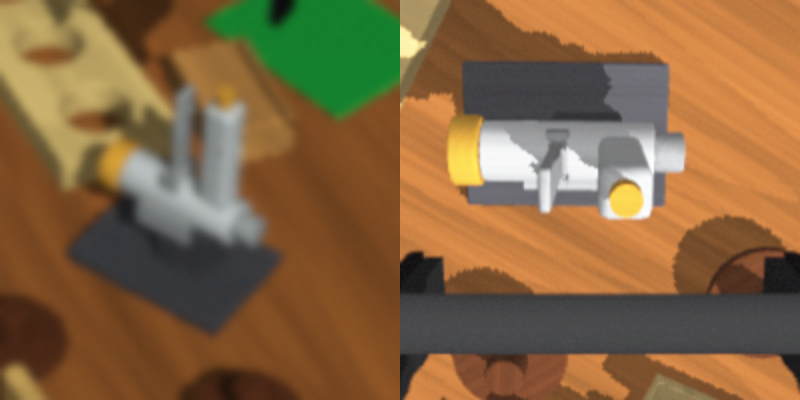

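Run:
```python
from h import *
plan([0.43,-0.14,0.42],down(-55),vmax=0.055,wmax=9.9)
```

```text
9 rows: 1 -0.024 -0.012 -0.007 0 0 9.6;1 -0.025 -0.008 -0.007 0 0 9.6;1 -0.026 -0.004 -0.007 0 0 9.6;1 -0.026 0.001 -0.007 0 0 9.6;1 -0.026 0.005 -0.007 0 0 9.6;1 -0.025 0.009 -0.007 0 0 9.6;1 -0.023 0.013 -0.007 0 0 9.6;1 -0.02 0.017 -0.007 0 0 9.6;1 -0.017 0.02 -0.007 0 0 9.6
```

Emit:
carry_out(increments="1 -0.024 -0.012 -0.007 0 0 9.6;1 -0.025 -0.008 -0.007 0 0 9.6;1 -0.026 -0.004 -0.007 0 0 9.6;1 -0.026 0.001 -0.007 0 0 9.6;1 -0.026 0.005 -0.007 0 0 9.6;1 -0.025 0.009 -0.007 0 0 9.6;1 -0.023 0.013 -0.007 0 0 9.6;1 -0.02 0.017 -0.007 0 0 9.6;1 -0.017 0.02 -0.007 0 0 9.6;1 0 0 0 0 0 0;1 0 0 0 0 0 0;1 0 0 0 0 0 0")

```text
time_s: 9.52
tool_pos: [0.4206, -0.1324, 0.3987]
tool_rot: [178.7, 0.9, -57.6]
force: [0.1, -1.1, -0.1]
grip_width: 0.0871
```

Run:
```python
from h import *
w=shoot('wrist','w6.png');o=get_obs();print(o['tool_pos'],o['tool_rot'],np.abs(o['joint_velocities']).max())
for m in masks_of('lid0',w):
    ys,xs=np.nonzero(m['pixels']);print(m['confidence'],np.round(m['bbox']),np.round(atz(w,xs.mean(),ys.mean(),.028),4))
```

```text
[ 0.42065044 -0.13225583  0.39861964] [178.63482744   0.92432386 -57.629149  ] 0.37427256383971136
0.8 [242.  94. 304. 155.] [ 0.5015 -0.1457  0.028 ]
0.74 [215.   0. 268.  20.] [ 0.6124 -0.2545  0.028 ]
```

View pics/w6.png

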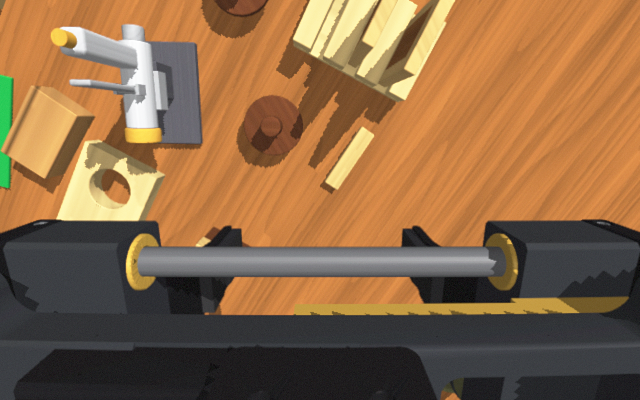

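Run:
```python
from h import *
w=read_camera('wrist');cv2.imwrite('pics/c9.png',cv2.resize(w['img'][80:170,220:330],None,fx=5,fy=5,interpolation=2))
x=[.5015,-.1457]
ang=np.linspace(0,2*np.pi,40)
im=cv2.resize(w['img'],None,fx=5,fy=5,interpolation=2)
for r,z in((.042,.028),(.014,.058)):
    q=proj(w,np.c_[x[0]+r*np.cos(ang),x[1]+r*np.sin(ang),0*ang+z])
    cv2.polylines(im,[(q*5+2).astype(int)],True,(0,255,0),1)
cv2.imwrite('pics/c9.png',im[400:850,1100:1700])
```

```text
(no output)
```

View pics/c9.png

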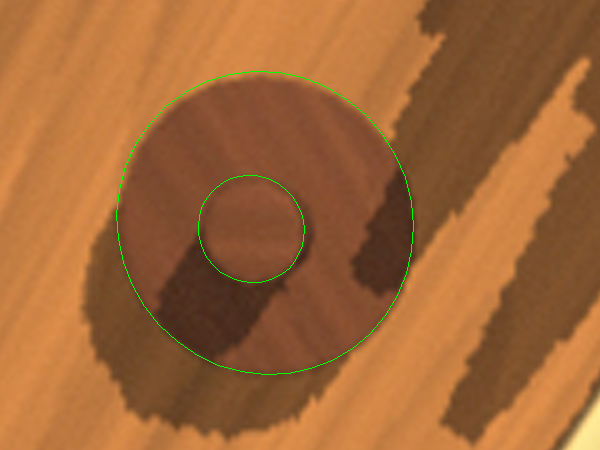

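Run:
```python
from h import *
o=get_obs()
a=plan([0.5015,-0.1457,0.2],down(74),vmax=0.055,wmax=10)
```

```text
14 rows: 1 0.004 -0.005 0.014 0 0.1 -9.4;1 0.005 -0.004 0.014 0 0.1 -9.4;1 0.005 -0.003 0.014 0 0.1 -9.4;1 0.006 -0.002 0.014 0 0.1 -9.4;1 0.006 -0.001 0.014 0 0.1 -9.4;1 0.006 -0 0.014 0 0.1 -9.4;1 0.006 0.001 0.014 0 0.1 -9.4;1 0.006 0.002 0.014 0 0.1 -9.4;1 0.005 0.003 0.014 0 0.1 -9.4;1 0.005 0.003 0.014 0 0.1 -9.4;1 0.004 0.004 0.014 0 0.1 -9.4;1 0.003 0.005 0.014 0 0.1 -9.4;1 0.003 0.005 0.014 0 0.1 -9.4;1 0.002 0.006 0.014 0 0.1 -9.4
```

Emit:
carry_out(increments="1 0.004 -0.005 0.014 0 0.1 -9.4;1 0.005 -0.004 0.014 0 0.1 -9.4;1 0.005 -0.003 0.014 0 0.1 -9.4;1 0.006 -0.002 0.014 0 0.1 -9.4;1 0.006 -0.001 0.014 0 0.1 -9.4;1 0.006 0 0.014 0 0.1 -9.4;1 0.006 0.001 0.014 0 0.1 -9.4;1 0.006 0.002 0.014 0 0.1 -9.4;1 0.005 0.003 0.014 0 0.1 -9.4;1 0.005 0.003 0.014 0 0.1 -9.4;1 0.004 0.004 0.014 0 0.1 -9.4;1 0.003 0.005 0.014 0 0.1 -9.4;1 0.003 0.005 0.014 0 0.1 -9.4;1 0.002 0.006 0.014 0 0.1 -9.4;1 0 0 0 0 0 0;1 0 0 0 0 0 0")

```text
time_s: 11.68
tool_pos: [0.5079, -0.1423, 0.1921]
tool_rot: [-179.2, 0.2, 78.6]
force: [1.1, -0.0, -0.6]
grip_width: 0.0871
```

Run:
```python
from h import *
a=plan([0.5015,-0.1457,0.103],down(74),vmax=0.03)
```

```text
3 rows: 1 -0.001 -0.001 0.03 -0.3 0.1 1.5;1 -0.002 -0.002 0.03 -0.3 0.1 1.5;1 -0.002 -0.002 0.03 -0.3 0.1 1.5
```

Emit:
carry_out(increments="1 -0.001 -0.001 0.03 -0.3 0.1 1.5;1 -0.002 -0.002 0.03 -0.3 0.1 1.5;1 -0.002 -0.002 0.03 -0.3 0.1 1.5;1 0 0 0 0 0 0")

```text
time_s: 12.18
tool_pos: [0.5034, -0.1463, 0.1038]
tool_rot: [179.5, -0.2, 73.6]
force: [-0.2, 0.7, -0.3]
grip_width: 0.087
```

Run:
```python
from h import *
a=plan([0.5015,-0.1457,0.103],down(74),vmax=0.03)
```

```text
1 rows: 1 -0 -0.002 0.001 0.5 -0.2 -0.4
```

Emit:
carry_out(increments="1 0 -0.002 0.001 0 0 0;0 0 0 0 0 0 0;0 0 0 0 0 0 0;0 0 0 0 0 0 0;0 0 0 0 0 0 0;0 0 0 0 0 0 0;0 0 0 0 0 0 0;0 0 0 -0.03 0 0 0;0 0 0 -0.04 0 0 0;0 0 0 -0.04 0 0 0;0 0 0 0 0 0 0", force=15)

```text
time_s: 13.55
tool_pos: [0.502, -0.1459, 0.2197]
tool_rot: [179.2, -0.2, 73.5]
force: [-0.2, 0.6, -0.6]
grip_width: 0.0016
```

Run:
```python
from h import *
a=np.radians(2.76);hx=np.array([.6576,.1556])
for y in(-.095,0,.095): print(hx+[-np.sin(a)*y,np.cos(a)*y])
s=shoot('side','s6.png');cv2.imwrite('pics/c10.png',cv2.resize(s['img'][150:350,240:440],None,fx=3,fy=3))
p=hx+[-np.sin(a)*.095,np.cos(a)*.095]
plan([p[0],p[1],.21],down(100),grip=0,vmax=.055)
```

```text
[0.66217448 0.0607102 ]
[0.6576 0.1556]
[0.65302552 0.2504898 ]
8 rows: 0 0.053 0.004 0.001 0.1 0 -3.3;0 0.053 0.007 0.001 0.1 0 -3.3;0 0.052 0.01 0.001 0.1 0 -3.3;0 0.051 0.013 0.001 0.1 0 -3.3;0 0.05 0.016 0.001 0.1 0 -3.3;0 0.049 0.019 0.001 0.1 0 -3.3;0 0.048 0.022 0.001 0.1 0 -3.3;0 0.047 0.025 0.001 0.1 0 -3.3
```

View pics/c10.png

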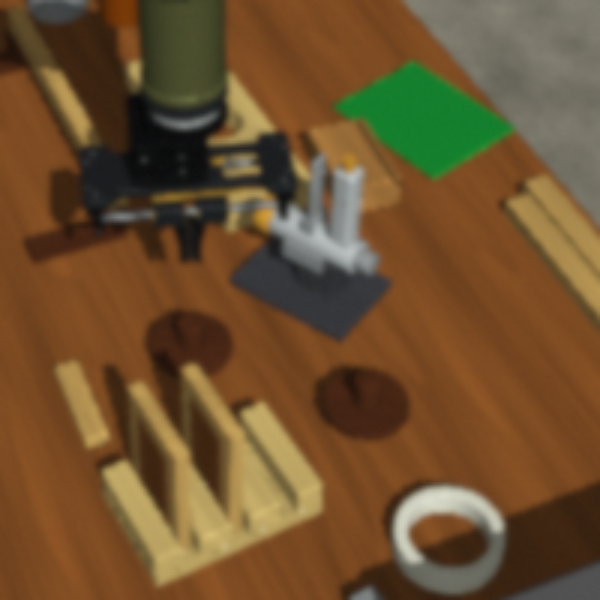

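Run:
```python
from h import *
for n in('top','side','wrist'):
  w=shoot(n,'t7%s.png'%n)
  for m in masks_of('lid0',w):
    ys,xs=np.nonzero(m['pixels']);print(n,m['confidence'],np.round(m['bbox']),np.round(atz(w,xs.mean(),ys.mean(),.028),4))
```

```text
top 0.66 [382. 170. 406. 192.] [ 0.6271 -0.2801  0.028 ]
top 0.45 [352. 206. 360. 215.] [ 0.5123 -0.1196  0.028 ]
side 0.91 [346. 270. 374. 301.] [ 0.6291 -0.2858  0.028 ]
side 0.56 [288. 254. 319. 274.] [ 0.5016 -0.1507  0.028 ]
side 0.49 [298. 272. 319. 330.] [ 0.4753 -0.2753  0.028 ]
wrist 0.73 [458. 274. 527. 314.] [ 0.6349 -0.2888  0.028 ]
wrist 0.56 [278. 148. 372. 228.] [ 0.5051 -0.1395  0.028 ]
```

View pics/t7wrist.png

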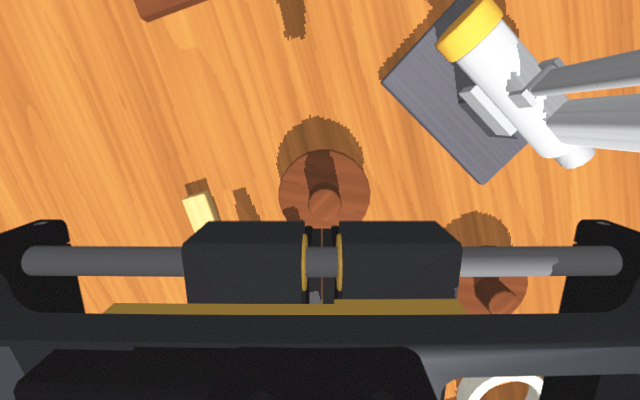

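```bash
cat >> h.py <<'E'
def lidov(w,x,box,f,sc=5,z0=0):
    ang=np.linspace(0,2*np.pi,40); im=cv2.resize(w['img'],None,fx=sc,fy=sc,interpolation=2)
    for r,z in((.042,.028),(.014,.058),(.014,.028)):
        q=proj(w,np.c_[x[0]+r*np.cos(ang),x[1]+r*np.sin(ang),0*ang+z+z0]); cv2.polylines(im,[(q*sc+sc/2).astype(int)],True,(0,255,0),1)
    l,t,r,b=[int(v*sc) for v in box]; cv2.imwrite('pics/'+f,im[t:b,l:r])
E
python3 - <<'E'
from h import *
w=read_camera('wrist');print(get_obs()['tool_pos'],atz(w,325,203,.058))
lidov(w,[.5015,-.1457],(260,130,390,230),'c11.png')
E
```

```text
[ 0.4996325  -0.14523112  0.2154452 ] [ 0.50425297 -0.14499899  0.058     ]
```

View pics/c11.png

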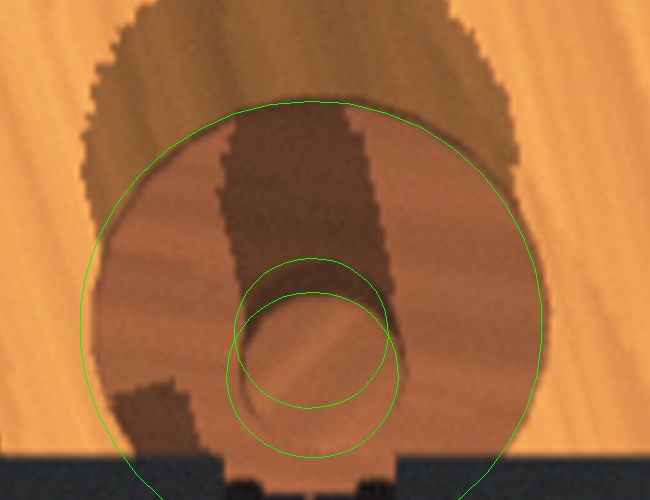

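Run:
```python
from h import *
a=plan([0.504,-0.145,0.101],down(74),vmax=0.035)
```

```text
4 rows: 1 0 0.001 0.029 0.1 0 -0.1;1 0 0.001 0.029 0.1 0 -0.1;1 0 0.001 0.029 0.1 0 -0.1;1 0 0.001 0.029 0.1 0 -0.1
```

Emit:
carry_out(increments="1 0 0 0 0 0 0;1 0 0 0 0 0 0;1 0 0 0 0 0 0;1 0 0 0 0 0 0;1 0 0 0 0 0 0;1 0 0 0 0 0 0")

```text
time_s: 14.7
tool_pos: [0.4994, -0.1452, 0.2146]
tool_rot: [179.7, -0.1, 73.5]
force: [0.4, -0.1, -0.3]
grip_width: 0.0524
```

Run:
```python
from h import *
a=plan([0.504,-0.145,0.101],down(74),vmax=0.035)
```

```text
4 rows: 1 0 0.001 0.028 0.1 0 -0.1;1 0 0.001 0.028 0.1 0 -0.1;1 0 0.001 0.028 0.1 0 -0.1;1 0 0.001 0.028 0.1 0 -0.1
```

Emit:
carry_out(increments="0.7 0 0.001 0.028 0 0 0;0.7 0 0.001 0.028 0 0 0;0.7 0 0.001 0.028 0 0 0;0.7 0 0.001 0.028 0 0 0;0.7 0 0 0 0 0 0")

```text
time_s: 15.32
tool_pos: [0.5053, -0.1462, 0.101]
tool_rot: [179.6, -0.1, 73.5]
force: [-0.2, 0.3, -0.5]
grip_width: 0.0609
```

Run:
```python
from h import *
a=plan([0.504,-0.145,0.101],down(74),vmax=0.035)
```

```text
1 rows: 1 0.001 -0.002 -0 0.4 -0.1 -0.5
```

Emit:
carry_out(increments="0 0.001 -0.002 0 0 0 0;0 0 0 0 0 0 0;0 0 0 0 0 0 0;0 0 0 0 0 0 0;0 0 0 0 0 0 0;0 0 0 0 0 0 0", force=20)

```text
time_s: 16.08
tool_pos: [0.5056, -0.145, 0.1049]
tool_rot: [179.2, -0.2, 73.5]
force: [0.2, -0.3, -1.5]
grip_width: 0.0275
```

Emit:
carry_out(increments="0 0 0 -0.035 0 0 0;0 0 0 -0.04 0 0 0;0 0 0 -0.03 0 0 0;0 0 0 0 0 0 0")

```text
time_s: 16.58
tool_pos: [0.5033, -0.1449, 0.2114]
tool_rot: [179.4, -0.2, 73.5]
force: [-0.4, -0.4, -0.8]
grip_width: 0.0277
```

Run:
```python
from h import *
plan([.653,.2505,.21],down(100),grip=0,vmax=.055)
```

```text
8 rows: 0 0.053 0.004 0 0.1 0 -3.3;0 0.052 0.007 0 0.1 0 -3.3;0 0.052 0.01 0 0.1 0 -3.3;0 0.051 0.013 0 0.1 0 -3.3;0 0.05 0.016 0 0.1 0 -3.3;0 0.049 0.019 0 0.1 0 -3.3;0 0.048 0.022 0 0.1 0 -3.3;0 0.047 0.024 0 0.1 0 -3.3
```

Emit:
carry_out(increments="0 0.053 0.004 0 0.1 0 -3.3;0 0.052 0.007 0 0.1 0 -3.3;0 0.052 0.01 0 0.1 0 -3.3;0 0.051 0.013 0 0.1 0 -3.3;0 0.05 0.016 0 0.1 0 -3.3;0 0.049 0.019 0 0.1 0 -3.3;0 0.048 0.022 0 0.1 0 -3.3;0 0.047 0.024 0 0.1 0 -3.3;0 0 0 0 0 0 0;0 0 0 0 0 0 0")

```text
time_s: 17.82
tool_pos: [0.6504, 0.2587, 0.1909]
tool_rot: [-178.5, 0.0, 100.5]
force: [0.2, -1.5, -0.8]
grip_width: 0.0271
```

Run:
```python
from h import *
w=shoot('wrist','w8.png');t=shoot('top');
o=get_obs();print(o['tool_pos'],o['tool_rot'])
cv2.imwrite('pics/c12.png',np.hstack([w['img'][:300],cv2.resize(t['img'][140:220,220:370],(160*2,300))])[:, :])
```

```text
[0.65006344 0.25899929 0.19150256] [-1.78544480e+02 -4.67568177e-02  1.00476252e+02]
```

View pics/w8.png

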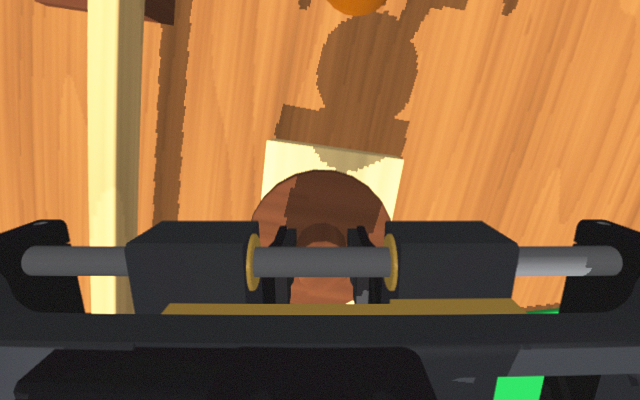

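Run:
```python
from h import *
w=read_camera('wrist');o=get_obs();print(o['tool_pos'],o['tool_rot'])
A,B=atz(w,266.5,139.5,.03),atz(w,404,157.5,.03);print(A,B,np.linalg.norm(A-B))
d=(B-A)/np.linalg.norm(B-A);yaw=np.degrees(np.arctan2(d[1],d[0]));m=(A+B)/2
n=np.array([-d[1],d[0],0]);print(yaw,'hole',m-n*.05,'centre',m-n*.145)
# rail: right(top front) edge pixels
for u,v in((138,40),(131,200),(88,40),(92,200)): print(atz(w,u,v,.075))
plan([.653,.2505,.15],down(100),grip=0,vmax=.05)
```

```text
[0.65047014 0.25856196 0.19229829] [-1.78614575e+02 -4.35215681e-02  1.00440626e+02]
[0.59450833 0.30124304 0.03      ] [0.70475736 0.30754757 0.03      ] 0.11042913779443086
3.272865918907901 hole [0.65248741 0.25447686 0.03      ] centre [0.65791107 0.1596318  0.03      ]
[0.51452723 0.35136496 0.075     ]
[0.5147307 0.2467985 0.075    ]
[0.48239974 0.34616785 0.075     ]
[0.48665401 0.24139498 0.075     ]
1 rows: 0 -0.008 0.002 0.042 -1.4 0 0.4
```

Emit:
carry_out(increments="0 -0.006 0.002 0.025 -1.4 0 0;0 0 0 0.02 0 0 0;0 0 0 0 0 0 0")

```text
time_s: 18.35
tool_pos: [0.6536, 0.2495, 0.1474]
tool_rot: [179.9, -0.0, 100.2]
force: [0.2, -0.2, -1.4]
grip_width: 0.0276
```

Run:
```python
from h import *
plan([.6527,.2525,.12],down(100),grip=0,vmax=.02)
o=get_obs();print(o['force'],o['tool_rot'])
```

```text
2 rows: 0 0.002 -0 0.014 0.1 0 0.1;0 0.002 -0 0.014 0.1 0 0.1
[ 0.20951685 -0.19590084 -1.4371021 ] [ 1.79866044e+02 -3.35444133e-02  1.00162722e+02]
```

Emit:
carry_out(increments="0 0.002 0 0.012 0 0 0;0 0.001 0 0.012 0 0 0;0 0 0 0.004 0 0 0;0 0 0 0 0 0 0")

```text
time_s: 18.85
tool_pos: [0.654, 0.2533, 0.1191]
tool_rot: [179.7, -0.1, 100.2]
force: [-0.1, 0.0, -1.1]
grip_width: 0.0274
```

Run:
```python
from h import *
s=shoot('side','s9.png');cv2.imwrite('pics/c13.png',cv2.resize(s['img'][120:260,230:400],None,fx=4,fy=4))
o=get_obs();print(o['tool_pos'],o['force'],o['tool_rot'])
```

```text
[0.65403338 0.25333814 0.11929039] [ 0.26430648 -0.52678997 -0.07318237] [ 1.79735855e+02 -8.94546464e-02  1.00168597e+02]
```

View pics/c13.png

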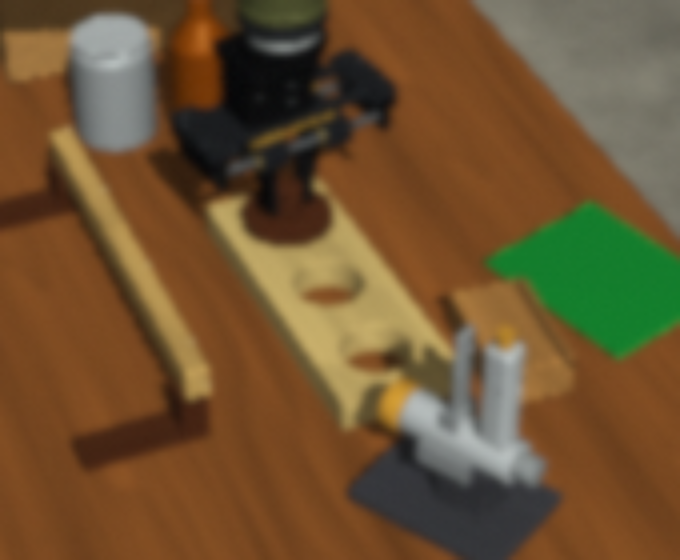

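Emit:
carry_out(increments="0 0 0 0.003 0 0 0;0.7 0 0 0 0 0 0;0.7 0 0 0 0 0 0;0.7 0 0 0 0 0 0;0.7 0 0 0 0 0 0;0.7 0 0 0 0 0 0;0.7 0 0 -0.05 0 0 0;0.7 0 0 -0.06 0 0 0;0.7 0 0 -0.02 0 0 0;0.7 0 0 0 0 0 0")

```text
time_s: 20.15
tool_pos: [0.6538, 0.2531, 0.2507]
tool_rot: [179.7, -0.1, 100.2]
force: [0.3, 0.1, -1.6]
grip_width: 0.0611
```

Run:
```python
from h import *
w=read_camera('wrist');w=shoot('wrist','w10.png')
o=get_obs();print(o['tool_pos'],o['tool_rot'])
lidov(w,[.654,.2533],(220,100,420,240),'c14.png',4,.012)
```

```text
[0.65294048 0.252726   0.24824803] [ 1.79862750e+02 -5.10324492e-02  1.00156074e+02]
```

View pics/c14.png

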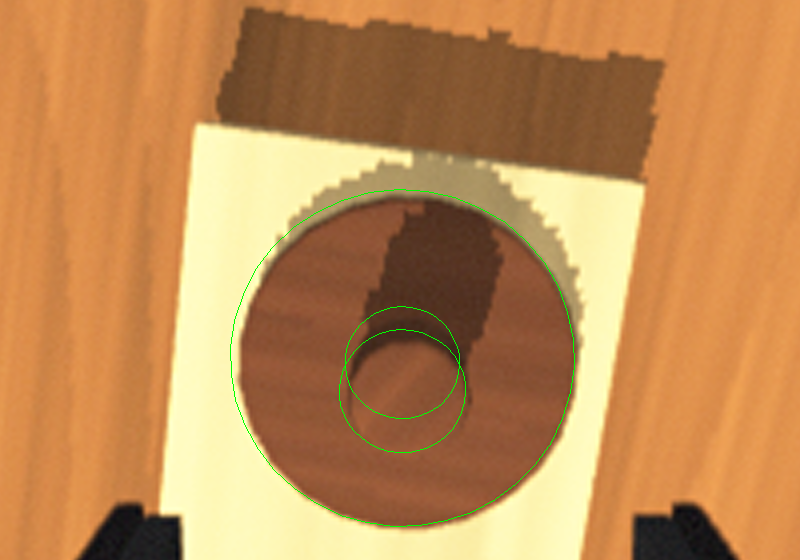

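Run:
```python
from h import *
plan([.60,-.30,.31],down(66),grip=.7,vmax=.055)
```

```text
11 rows: 0.7 -0.049 -0.014 -0.006 0 0 3.1;0.7 -0.049 -0.011 -0.006 0 0 3.1;0.7 -0.05 -0.008 -0.006 0 0 3.1;0.7 -0.05 -0.006 -0.006 0 0 3.1;0.7 -0.05 -0.003 -0.006 0 0 3.1;0.7 -0.05 -0 -0.006 0 0 3.1;0.7 -0.05 0.003 -0.006 0 0 3.1;0.7 -0.05 0.005 -0.006 0 0 3.1;0.7 -0.05 0.008 -0.006 0 0 3.1;0.7 -0.049 0.011 -0.006 0 0 3.1;0.7 -0.049 0.013 -0.006 0 0 3.1
```

Emit:
carry_out(increments="0.7 -0.049 -0.014 -0.02 0 0 3.1;0.7 -0.049 -0.011 -0.02 0 0 3.1;0.7 -0.05 -0.008 -0.02 0 0 3.1;0.7 -0.05 -0.006 0 0 0 3.1;0.7 -0.05 -0.003 0 0 0 3.1;0.7 -0.05 0 0 0 0 3.1;0.7 -0.05 0.003 0 0 0 3.1;0.7 -0.05 0.005 0 0 0 3.1;0.7 -0.05 0.008 0 0 0 3.1;0.7 -0.049 0.011 0 0 0 3.1;0.7 -0.049 0.013 0 0 0 3.1;0.7 0 0 0 0 0 0;0.7 0 0 0 0 0 0")

```text
time_s: 21.88
tool_pos: [0.5852, -0.312, 0.2807]
tool_rot: [-177.9, 0.9, 65.1]
force: [-0.1, 0.5, -0.8]
grip_width: 0.0607
```

Run:
```python
from h import *
w=read_camera('wrist');w=read_camera('wrist');w=shoot('wrist','w11.png');t=read_camera('top')
o=get_obs();print(o['tool_pos'],o['tool_rot'])
for n,c in(('w',w),('t',t)):
  for m in masks_of('lid0',c):
    ys,xs=np.nonzero(m['pixels']);print(n,m['confidence'],np.round(m['bbox']),np.round(atz(c,xs.mean(),ys.mean(),.028),4))
```

```text
[ 0.58579749 -0.31144904  0.28226526] [-177.99043905    0.88654997   65.23078905]
w 0.97 [318.  94. 395. 174.] [ 0.6317 -0.2795  0.028 ]
t 0.85 [380. 174. 404. 190.] [ 0.6311 -0.2789  0.028 ]
t 0.71 [255. 166. 275. 183.] [0.656  0.2504 0.028 ]
t 0.61 [332. 159. 371. 193.] [ 0.6576 -0.0997  0.028 ]
```

View pics/w11.png

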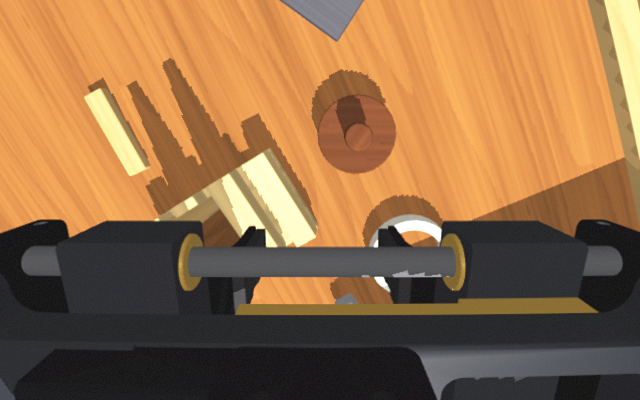

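Run:
```python
from h import *
w=read_camera('wrist')
print(atz(w,359,137,.058))
lidov(w,[.6315,-.2795],(300,80,410,180),'c15.png',5)
plan([.6315,-.2795,.105],down(66),grip=.7,vmax=.035)
```

```text
[ 0.63280437 -0.28090029  0.058     ]
6 rows: 0.7 0.009 0.006 0.029 -0.3 0.1 -0.1;0.7 0.008 0.006 0.029 -0.3 0.1 -0.1;0.7 0.008 0.005 0.029 -0.3 0.1 -0.1;0.7 0.008 0.005 0.029 -0.3 0.1 -0.1;0.7 0.008 0.005 0.03 -0.3 0.1 -0.1;0.7 0.008 0.005 0.03 -0.3 0.1 -0.1
```

View pics/c15.png

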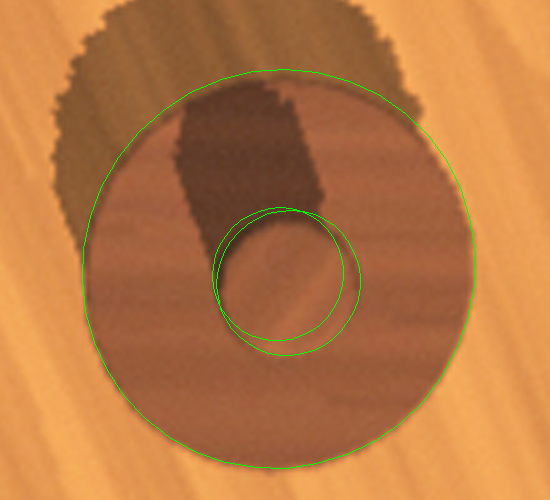

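Emit:
carry_out(increments="0.7 0.009 0.006 0.029 -0.3 0.1 0;0.7 0.008 0.006 0.029 -0.3 0.1 0;0.7 0.008 0.005 0.029 -0.3 0.1 0;0.7 0.008 0.005 0.029 -0.3 0.1 0;0.7 0.008 0.005 0.02 -0.3 0.1 0;0.7 0 0 0 0 0 0")

```text
time_s: 22.98
tool_pos: [0.6281, -0.2823, 0.1448]
tool_rot: [-179.9, 0.3, 65.5]
force: [-0.4, 0.3, 0.0]
grip_width: 0.061
```

Run:
```python
from h import *
plan([.6317,-.2797,.103],down(66),grip=.7,vmax=.035)
```

```text
2 rows: 0.7 0.002 0.001 0.021 0 0.1 -0.2;0.7 0.002 0.001 0.021 0 0.1 -0.2
```

Emit:
carry_out(increments="0.7 0.002 0.001 0.021 0 0 0;0.7 0.002 0.001 0.02 0 0 0;0.7 0 0 0 0 0 0")

```text
time_s: 23.35
tool_pos: [0.6322, -0.2806, 0.1031]
tool_rot: [179.9, 0.3, 65.5]
force: [-0.1, -0.0, -0.5]
grip_width: 0.0609
```

Run:
```python
from h import *
plan([.6317,-.2797,.103],down(66),grip=.7,vmax=.035)
```

```text
1 rows: 0.7 0.001 -0.001 0 0.1 0.3 -0.5
```

Emit:
carry_out(increments="0 0 0 0.001 0 0 0;0 0 0 0 0 0 0;0 0 0 0 0 0 0;0 0 0 0 0 0 0;0 0 0 0 0 0 0;0 0 0 0 0 0 0")

```text
time_s: 24.1
tool_pos: [0.6325, -0.2817, 0.1039]
tool_rot: [179.8, 0.3, 65.4]
force: [0.4, 0.1, -0.9]
grip_width: 0.0275
```

Emit:
carry_out(increments="0 0 0 -0.04 0 0 0;0 0 0 -0.05 0 0 0;0 0 0 -0.05 0 0 0;0 0 0 0 0 0 0")

```text
time_s: 24.6
tool_pos: [0.6318, -0.2805, 0.2463]
tool_rot: [179.9, 0.3, 65.4]
force: [-0.6, -0.9, -1.1]
grip_width: 0.0271
```

Run:
```python
from h import *
s=plan([.51,-.11,.24],down(75),grip=0,vmax=.055)
s=plan([.6577,.157,.21],down(100),grip=0,vmax=.055,start=s)
print(get_obs()['grip_width'])
```

```text
4 rows: 0 0.026 -0.045 0.001 0 0.1 -2.4;0 0.028 -0.044 0.001 0 0.1 -2.4;0 0.03 -0.043 0.001 0 0.1 -2.4;0 0.032 -0.042 0.002 0 0.1 -2.4
6 rows: 0 0.049 0.012 0.005 0 0 -4.2;0 0.048 0.016 0.005 0 0 -4.2;0 0.047 0.019 0.005 0 0 -4.2;0 0.046 0.023 0.005 0 0 -4.2;0 0.044 0.026 0.005 0 0 -4.2;0 0.042 0.029 0.005 0 0 -4.2
0.02707461566776182
```

Emit:
carry_out(increments="0 0.026 -0.045 0.001 0 0.1 -2.4;0 0.028 -0.044 0.001 0 0.1 -2.4;0 0.03 -0.043 0.001 0 0.1 -2.4;0 0.032 -0.042 0.002 0 0.1 -2.4;0 0.049 0.012 0.005 0 0 -4.2;0 0.048 0.016 0.005 0 0 -4.2;0 0.047 0.019 0.005 0 0 -4.2;0 0.046 0.023 0.005 0 0 -4.2;0 0.044 0.026 0.005 0 0 -4.2;0 0.042 0.029 0.005 0 0 -4.2;0 0 0 0 0 0 0;0 0 0 0 0 0 0")

```text
time_s: 26.1
tool_pos: [0.6465, 0.172, 0.1927]
tool_rot: [-178.9, -0.2, 101.3]
force: [-0.3, -0.7, -1.6]
grip_width: 0.0273
```

Run:
```python
from h import *
w=read_camera('wrist');w=shoot('wrist','w12.png')
s=plan([.658,.158,.145],down(100),grip=0,vmax=.03)
```

```text
2 rows: 0 -0.008 0.005 0.024 -0.5 -0.1 0.6;0 -0.008 0.005 0.024 -0.5 -0.1 0.6
```

View pics/w12.png

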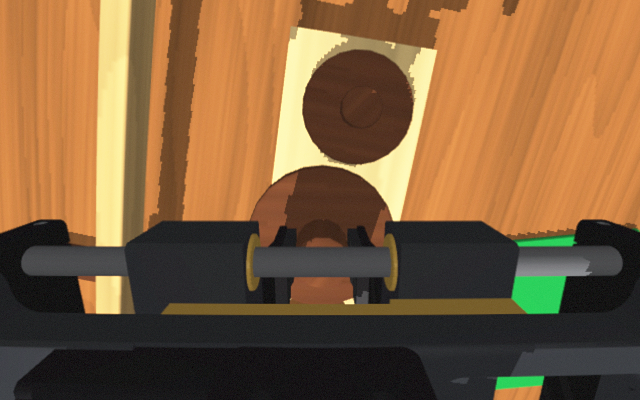

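Emit:
carry_out(increments="0 -0.008 0.005 0.024 -0.5 0 0.6;0 -0.008 0.005 0.022 -0.5 0 0.6;0 0 0 0 0 0 0")

```text
time_s: 26.58
tool_pos: [0.6585, 0.154, 0.1477]
tool_rot: [179.9, -0.2, 99.7]
force: [-0.4, -0.4, -1.8]
grip_width: 0.0279
```

Run:
```python
from h import *
w=read_camera('wrist')
s=plan([.658,.158,.12],down(100),grip=0,vmax=.015);print(get_obs()['tool_rot'])
```

```text
2 rows: 0 0.002 -0 0.015 0.1 -0.1 -0.1;0 0.002 -0 0.015 0.1 -0.1 -0.1
[179.81654857  -0.27471347  99.74308401]
```

Emit:
carry_out(increments="0 0.002 0 0.013 0 0 0;0 0.002 0 0.013 0 0 0;0 0 0 0.004 0 0 0;0 0 0 0 0 0 0")

```text
time_s: 27.12
tool_pos: [0.6585, 0.1599, 0.1196]
tool_rot: [179.7, -0.3, 99.8]
force: [-0.6, -0.4, -0.4]
grip_width: 0.0278
```

Emit:
carry_out(increments="0 0 0 0.003 0 0 0;0.7 0 0 0 0 0 0;0.7 0 0 0 0 0 0;0.7 0 0 0 0 0 0;0.7 0 0 0 0 0 0;0.7 0 0 0 0 0 0;0.7 0 0 -0.05 0 0 0;0.7 -0.02 0 -0.06 0 0 0;0.7 -0.04 0 -0.04 0 0 0;0.7 -0.02 0 0 0 0 0;0.7 0 0 0 0 0 0")

```text
time_s: 28.5
tool_pos: [0.672, 0.0796, 0.2707]
tool_rot: [179.6, -0.4, 99.9]
force: [0.7, 0.8, 0.3]
grip_width: 0.061
```

Run:
```python
from h import *
w=read_camera('wrist');w=shoot('wrist','w13.png')
s=plan([.46,-.13,.36],down(70),grip=.7,vmax=.055)
```

```text
6 rows: 0.7 -0.029 -0.041 -0.015 0 -0.1 5;0.7 -0.032 -0.038 -0.015 0 -0.1 5;0.7 -0.035 -0.035 -0.015 0 -0.1 5;0.7 -0.038 -0.032 -0.015 0 -0.1 5;0.7 -0.041 -0.029 -0.015 0 -0.1 5;0.7 -0.043 -0.025 -0.015 0 -0.1 5
```

View pics/w13.png

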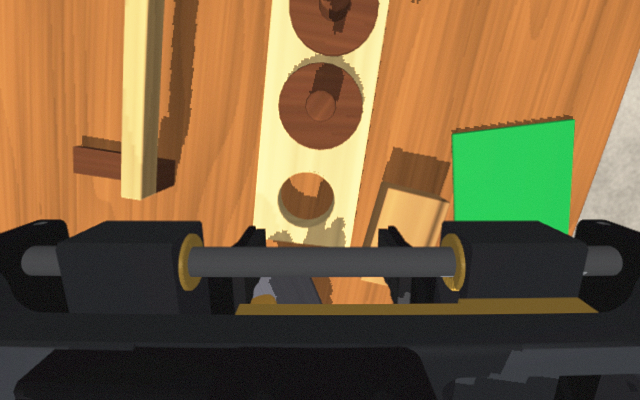

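Run:
```python
from h import *
w=shoot('wrist')
cv2.imwrite('pics/c16.png',cv2.resize(w['img'][0:210,60:210],None,fx=2.8,fy=2.8,interpolation=2))
m=atz(w,306,199,.03);print('hole0',m)
cv2.imwrite('pics/c17.png',cv2.resize(w['img'][125:215,60:210],None,fx=5,fy=5,interpolation=2))
```

```text
hole0 [0.66015274 0.06560369 0.03      ]
```

View pics/c17.png

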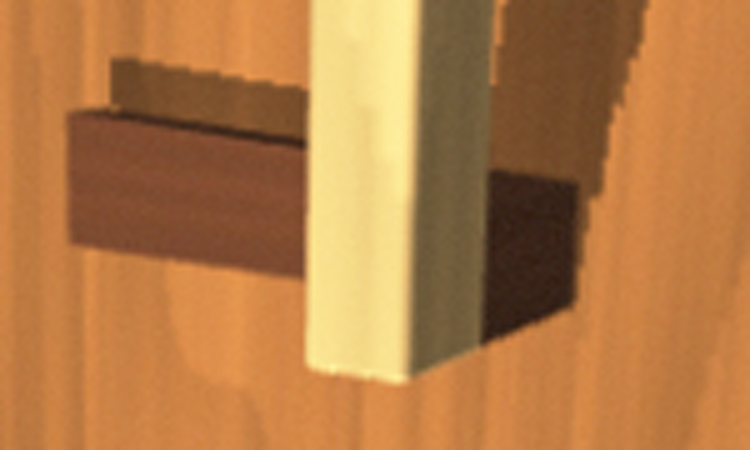

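View pics/c16.png

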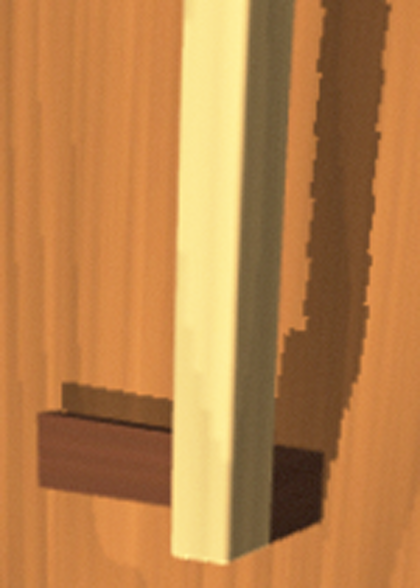

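Run:
```python
from h import *
w=read_camera('wrist');print(get_obs()['tool_pos'])
A=atz(w,141,201,.075);B=atz(w,149.3,0,.075);C=atz(w,121.2,198.2,.075);D=atz(w,174.7,185,0)
print(A,B,C,D,np.degrees(np.arctan2(-(B-A)[0],(B-A)[1])))
```

```text
[0.67135005 0.08350613 0.26974743]
[0.50705961 0.04810577 0.075     ] [0.50438261 0.22087966 0.075     ] [0.4882874  0.04749264 0.075     ] [0.50562633 0.04880642 0.        ] 0.8876832382333193
```

Run:
```python
from h import *
s=plan([.52,-.05,.36],down(96),grip=.4,vmax=.055)
s=plan([.46,-.42,.36],down(96),grip=.4,vmax=.055,start=s)
```

```text
5 rows: 0.4 -0.021 -0.034 -0.018 0.1 -0.1 0.8;0.4 -0.021 -0.034 -0.018 0.1 -0.1 0.8;0.4 -0.022 -0.034 -0.018 0.1 -0.1 0.8;0.4 -0.022 -0.034 -0.018 0.1 -0.1 0.8;0.4 -0.023 -0.033 -0.018 0.1 -0.1 0.8
7 rows: 0.4 -0.052 -0.014 -0 0 0 0;0.4 -0.052 -0.014 -0 0 0 0;0.4 -0.052 -0.014 -0 0 0 0;0.4 -0.052 -0.014 -0 0 0 0;0.4 -0.052 -0.014 -0 0 0 0;0.4 -0.052 -0.014 -0 0 0 0;0.4 -0.052 -0.014 -0 0 0 0
```

Emit:
carry_out(increments="0.4 -0.021 -0.034 -0.018 0 0 0.8;0.4 -0.021 -0.034 -0.018 0 0 0.8;0.4 -0.022 -0.034 -0.018 0 0 0.8;0.4 -0.022 -0.034 -0.018 0 0 0.8;0.4 -0.023 -0.033 -0.018 0 0 0.8;0.4 -0.052 -0.014 0 0 0 0;0.4 -0.052 -0.014 0 0 0 0;0.4 -0.052 -0.014 0 0 0 0;0.4 -0.052 -0.014 0 0 0 0;0.4 -0.052 -0.014 0 0 0 0;0.4 -0.052 -0.014 0 0 0 0;0.4 -0.052 -0.014 0 0 0 0;0.4 0 0 0 0 0 0;0.4 0 0 0 0 0 0;0.4 0 0 0 0 0 0")

```text
time_s: 30.58
tool_pos: [0.4708, -0.413, 0.341]
tool_rot: [-179.1, -1.2, 98.6]
force: [0.6, 0.5, -1.0]
grip_width: 0.035
```

Run:
```python
from h import *
w=read_camera('wrist');w=shoot('wrist','w14.png');o=get_obs();print(o['tool_pos'],o['tool_rot'])
```

```text
[ 0.4711668  -0.41278242  0.34132218] [-179.17752992   -1.17339048   98.67144861]
```

View pics/w14.png

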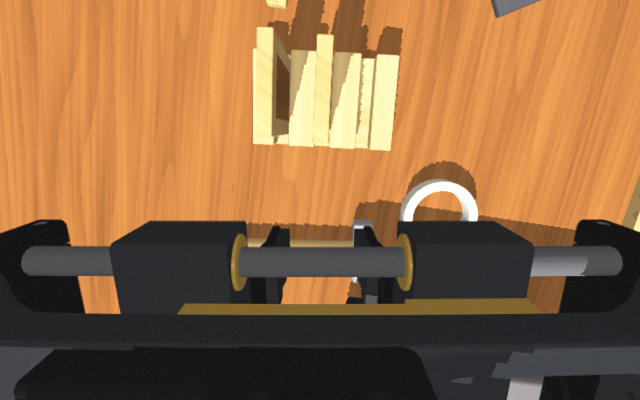

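Run:
```python
from h import *
w=shoot('wrist');print(get_obs()['tool_pos'])
cv2.imwrite('pics/c18.png',cv2.resize(w['img'][20:155,245:405],None,fx=4.4,fy=4.4,interpolation=2))
```

```text
[ 0.47093299 -0.41314938  0.34152125]
```

View pics/c18.png

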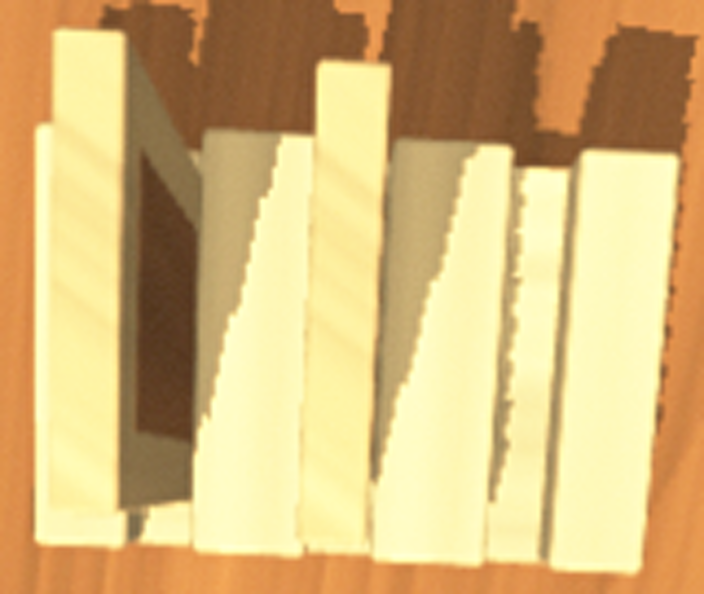

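Run:
```python
from h import *
w=read_camera('wrist')
c=lambda u,v:((u-2)/4.4+245,(v-2)/4.4+20)
for q in ([(55,32),(125,32),(120,510),(50,508)],[(318,63),(390,65),(367,543),(300,541)]):
    P=np.array([atz(w,*c(*a),.152) for a in q]);print(np.round(P[:,:2],4).tolist(),P.mean(0))
    d=(P[0]+P[1]-P[2]-P[3])/2;print(np.linalg.norm(d),np.degrees(np.arctan2(-d[0],d[1])),np.linalg.norm(P[0]-P[1]))
```

```text
[[0.3945, -0.2775], [0.4075, -0.2756], [0.4172, -0.3634], [0.4032, -0.3651]] [ 0.40559909 -0.32041209  0.152     ]
0.08814589128628153 5.992615928805446 0.013184431666680489
[[0.4441, -0.2757], [0.4576, -0.2741], [0.4671, -0.3623], [0.4537, -0.364]] [ 0.45562622 -0.31903582  0.152     ]
0.08878054087855246 6.181799057846824 0.013520601861153149
```

Run:
```python
from h import *
s=plan([.456,-.319,.26],down(96),grip=.4,vmax=.04)
```

```text
4 rows: 0.4 0.024 0 0.021 -0.2 -0.3 0.7;0.4 0.024 -0 0.021 -0.2 -0.3 0.7;0.4 0.024 -0 0.021 -0.2 -0.3 0.7;0.4 0.024 -0.001 0.021 -0.2 -0.3 0.7
```

Emit:
carry_out(increments="0.4 0.024 0 0.02 -0.2 -0.3 0.7;0.4 0.024 0 0.02 -0.2 -0.3 0.7;0.4 0.024 0 0.02 -0.2 -0.3 0.7;0.4 0.024 -0.001 0.015 -0.2 -0.3 0.7;0.4 0 0 0 0 0 0;0.4 0 0 0 0 0 0")

```text
time_s: 31.52
tool_pos: [0.457, -0.3144, 0.2683]
tool_rot: [179.7, 0.3, 95.9]
force: [-0.7, -0.2, -0.3]
grip_width: 0.0351
```

Run:
```python
from h import *
o=get_obs();print(o['tool_rot'])
s=plan([.456,-.319,.183],down(96),grip=.4,vmax=.03)
```

```text
[179.71773468   0.29463271  95.9353573 ]
3 rows: 0.4 -0.001 -0.001 0.028 0.1 0.1 0;0.4 -0.001 -0.001 0.028 0.1 0.1 0;0.4 -0.001 -0.001 0.028 0.1 0.1 0
```

Emit:
carry_out(increments="0.4 -0.001 -0.001 0.028 0 0 0;0.4 -0.001 0 0.028 0 0 0;0.4 -0.001 0 0.026 0 0 0;0.4 0 0 0 0 0 0")

```text
time_s: 32.02
tool_pos: [0.4589, -0.3243, 0.1888]
tool_rot: [179.4, 0.7, 95.7]
force: [-0.2, -0.0, 0.0]
grip_width: 0.0347
```

Run:
```python
from h import *
o=get_obs();print(o['tool_rot'],o['force'])
s=plan([.456,-.319,.183],down(96),grip=.4,vmax=.03)
w=shoot('wrist','w15.png');w=shoot('side');cv2.imwrite('pics/c19.png',cv2.resize(w['img'][200:360,230:390],None,fx=4,fy=4))
```

```text
[179.37005661   0.70296128  95.70107523] [-0.23358044 -0.01312893  0.04347982]
1 rows: 0.4 0.006 -0.002 0.006 0.6 0.7 -0.3
```

View pics/c19.png

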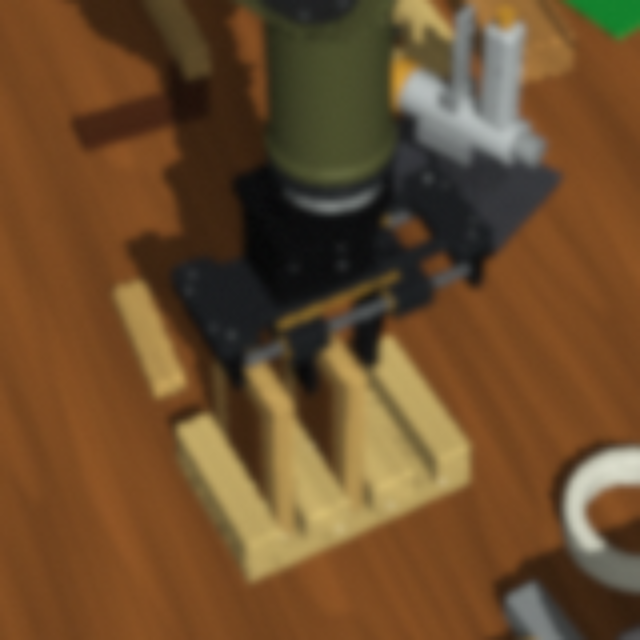

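Emit:
carry_out(increments="0.4 0.005 -0.002 0.006 0.6 0.7 0;0 0 0 0 0 0 0;0 0 0 0 0 0 0;0 0 0 0 0 0 0;0 0 0 0 0 0 0;0 0 0 0 0 0 0", force=30)

```text
time_s: 32.88
tool_pos: [0.458, -0.3212, 0.1877]
tool_rot: [179.7, 0.2, 95.7]
force: [-1.1, -0.7, 0.2]
grip_width: 0.014
```

Emit:
carry_out(increments="0 0 0 -0.03 0 0 0;0 0 0 -0.04 0 0 0;0 0 0 -0.05 0 0 0;0 0 0 -0.04 0 0 0;0 0 0 0 0 0 0")

```text
time_s: 33.5
tool_pos: [0.4581, -0.3195, 0.3511]
tool_rot: [179.6, 0.1, 95.7]
force: [0.2, 0.4, -1.5]
grip_width: 0.0136
```

```bash
cat >> h.py <<'E'
REST=np.array([.5045,.226]);RY=1.0
def lean(th,d,y,k,dz=0,dx=0):
    """tool pose for panel leaning th, foot origin at rest x=d, y; k= TCP to foot along panel"""
    a=np.radians(RY); f=np.array([d+dx-k*np.sin(th),y]); 
    xy=REST+[np.cos(a)*f[0]-np.sin(a)*f[1],np.sin(a)*f[0]+np.cos(a)*f[1]]
    z=.007*np.sin(th)+k*np.cos(th)+dz
    rot=R.from_euler('z',RY,degrees=True)*R.from_euler('y',-th)*R.from_euler('z',-RY,degrees=True)*down(90+RY)
    return [xy[0],xy[1],z],rot
E
python3 - <<'E'
from h import *
print(get_obs()['tool_pos'],get_obs()['grip_width'])
s=plan([.48,.05,.36],down(91),grip=0,vmax=.055)
p,r=lean(.3,.030,.058,.1757,.12,.012);print(p,r.as_euler('xyz',degrees=True))
s=plan(p,r,grip=0,vmax=.045,start=s)
p,r=lean(.3,.030,.058,.1757,.015,.012);print(p)
E
```

```text
[ 0.45805312 -0.31952642  0.35106292] 0.013619809164363218
7 rows: 0 0.052 0.008 -0.001 0.1 0 0.7;0 0.052 0.008 -0.001 0.1 0 0.7;0 0.052 0.007 -0.001 0.1 0 0.7;0 0.052 0.007 -0.001 0.1 0 0.7;0 0.053 0.006 -0.001 0.1 0 0.7;0 0.053 0.005 -0.001 0.1 0 0.7;0 0.053 0.005 -0.001 0.1 0 0.7
[np.float64(0.4935663714220201), np.float64(0.283817987829817), np.float64(0.2899212625859984)] [162.81126615   0.          91.        ]
6 rows: 0 0.039 0.003 0.012 -2.9 0 0;0 0.039 0.002 0.012 -2.9 0 0;0 0.039 0.002 0.012 -2.9 0 0;0 0.039 0.001 0.012 -2.9 0 0;0 0.039 0.001 0.012 -2.9 0 0;0 0.039 -0 0.012 -2.9 0 0
[np.float64(0.4935663714220201), np.float64(0.283817987829817), np.float64(0.18492126258599834)]
```

Emit:
carry_out(increments="0 0.052 0.008 -0.001 0.1 0 0.7;0 0.052 0.008 -0.001 0.1 0 0.7;0 0.052 0.007 -0.001 0.1 0 0.7;0 0.052 0.007 -0.001 0.1 0 0.7;0 0.053 0.006 -0.001 0.1 0 0.7;0 0.053 0.005 -0.001 0.1 0 0.7;0 0.053 0.005 -0.001 0.1 0 0.7;0 0.039 0.003 0.01 -2.9 0 0;0 0.039 0.002 0.01 -2.9 0 0;0 0.039 0.002 0.01 -2.9 0 0;0 0.039 0.001 0.01 -2.9 0 0;0 0.039 0.001 0.01 -2.9 0 0;0 0.039 0 0.01 -2.9 0 0;0 0 0 0 0 0 0;0 0 0 0 0 0 0")

```text
time_s: 35.38
tool_pos: [0.4877, 0.3039, 0.2719]
tool_rot: [163.9, 0.3, 90.8]
force: [0.6, -1.1, -1.3]
grip_width: 0.0138
```

Run:
```python
from h import *
w=shoot('side');cv2.imwrite('pics/c20.png',cv2.resize(w['img'][90:250,200:380],None,fx=4,fy=4))
o=get_obs();print(o['tool_pos'],o['tool_rot'],o['grip_width'])
p,r=lean(.3,.030,.058,.1757,.02,.012);plan(p,r,grip=0,vmax=.03)
```

```text
[0.48747022 0.30412304 0.2718547 ] [163.87207437   0.27884595  90.74781018] 0.013777090928298303
3 rows: 0 -0.007 -0.006 0.027 -0.4 0.1 -0.1;0 -0.007 -0.006 0.027 -0.4 0.1 -0.1;0 -0.007 -0.006 0.027 -0.4 0.1 -0.1
```

View pics/c20.png

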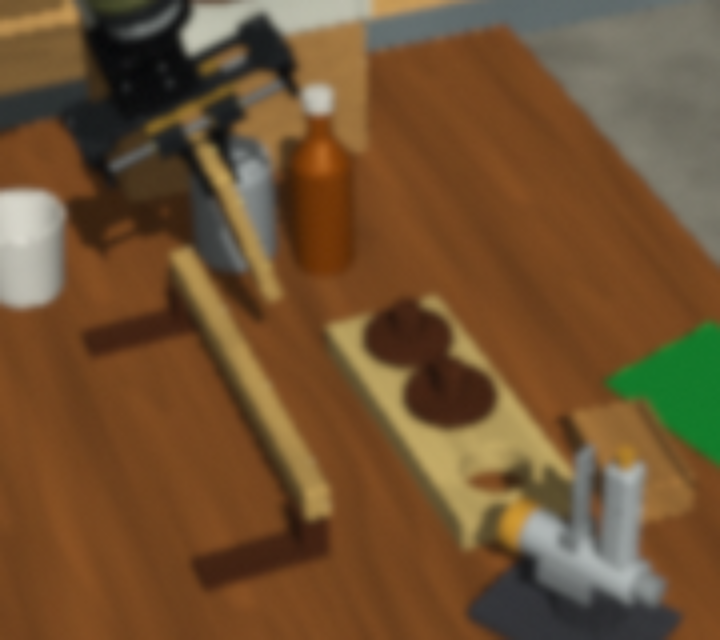

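Emit:
carry_out(increments="0 -0.007 -0.007 0.026 -0.4 0 0;0 -0.007 -0.007 0.026 -0.4 0 0;0 -0.007 -0.006 0.024 -0.3 0 0;0 0 0 0 0 0 0")

```text
time_s: 35.92
tool_pos: [0.4925, 0.2772, 0.1924]
tool_rot: [162.7, 0.2, 90.2]
force: [-0.3, -1.2, -1.0]
grip_width: 0.0139
```

Run:
```python
from h import *
o=get_obs();print(o['tool_pos'],o['tool_rot'],o['grip_width'],o['force'])
p,r=lean(.3,.030,.058,.1757,.003,.008);print(p);plan(p,r,grip=0,vmax=.012)
```

```text
[0.49248716 0.2771579  0.19238712] [162.7019699    0.21695405  90.23499458] 0.013896312993300453 [-0.28028695 -1.17267883 -1.01857306]
[np.float64(0.4895669806413945), np.float64(0.2837481782040679), np.float64(0.17292126258599835)]
2 rows: 0 0.003 -0.004 0.009 0.1 0.2 -0.3;0 0.003 -0.004 0.009 0.1 0.2 -0.3
```

Emit:
carry_out(increments="0 0.003 -0.003 0.008 0 0.2 -0.3;0 0.003 -0.003 0.008 0 0.2 -0.3;0 0 0 0 0 0 0;0 0 0 0 0 0 0")

```text
time_s: 36.42
tool_pos: [0.4933, 0.2848, 0.1779]
tool_rot: [162.5, -0.2, 90.9]
force: [-0.4, 0.0, -0.3]
grip_width: 0.0135
```

Run:
```python
from h import *
o=get_obs();print(o['tool_pos'],o['tool_rot'],o['grip_width'],o['force'])
p,r=lean(.3,.030,.058,.1757,.0,.0);print(p);plan(p,r,grip=0,vmax=.012)
w=shoot('side');cv2.imwrite('pics/c21.png',cv2.resize(w['img'][110:210,220:320],None,fx=6,fy=6))
```

```text
[0.49328976 0.2847654  0.17785492] [162.45079351  -0.22111896  90.93745471] 0.013546942633086746 [-0.44618007  0.00978427 -0.28091309]
[np.float64(0.48156819908014337), np.float64(0.2836085589525696), np.float64(0.16992126258599835)]
2 rows: 0 -0 -0.007 0.002 0.2 -0.1 -0.1;0 -0 -0.007 0.002 0.2 -0.1 -0.1
```

View pics/c21.png

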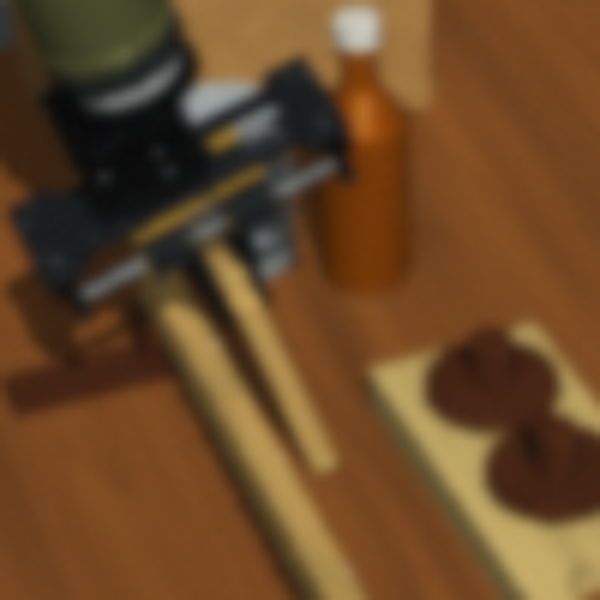

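Emit:
carry_out(increments="0 0 -0.002 0.006 0 0 0;0 0 -0.001 0.003 0 0 0;0 0 0 0 0 0 0")

```text
time_s: 36.85
tool_pos: [0.4937, 0.2856, 0.1697]
tool_rot: [162.3, -0.3, 91.0]
force: [0.0, 0.1, -0.8]
grip_width: 0.0138
```

Emit:
carry_out(increments="0 0 -0.006 -0.001 0 0 0;0 0 -0.004 0 0 0 0;0 0 0 0 0 0 0")

```text
time_s: 37.22
tool_pos: [0.4853, 0.2858, 0.1693]
tool_rot: [162.0, -0.4, 91.0]
force: [1.0, -0.5, 0.8]
grip_width: 0.0139
```

Emit:
carry_out(increments="0 0 -0.003 0 0 0 0;0 0 0 0 0 0 0;0 0 0 0 0 0 0")

```text
time_s: 37.6
tool_pos: [0.483, 0.2859, 0.1691]
tool_rot: [161.9, -0.4, 91.0]
force: [1.5, -0.3, 1.1]
grip_width: 0.0137
```

Run:
```python
from h import *
o=get_obs();print(o['tool_pos'],o['tool_rot'],o['grip_width'],o['force'])
w=shoot('side');cv2.imwrite('pics/c22.png',cv2.resize(w['img'][110:210,220:320],None,fx=6,fy=6))
```

```text
[0.48302933 0.28589033 0.16910324] [161.90145095  -0.44332029  91.01252488] 0.013687507913193238 [ 1.45751105 -0.32888169  1.09051197]
```

View pics/c22.png

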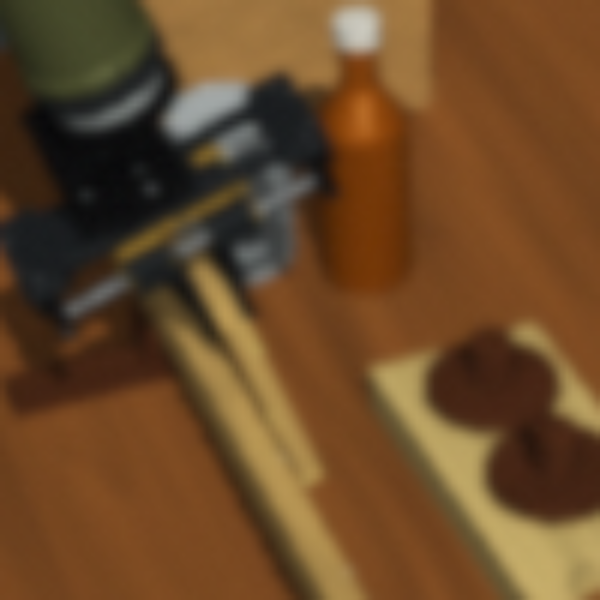

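Emit:
carry_out(increments="0 0 -0.0015 0 0 0 0;0 0 0 0 0 0 0;0 0 0 0 0 0 0")

```text
time_s: 38.02
tool_pos: [0.4821, 0.2859, 0.169]
tool_rot: [161.8, -0.5, 91.0]
force: [1.6, -0.5, 2.0]
grip_width: 0.0136
```

Emit:
carry_out(increments="0.3 0 0 0 0 0 0;0.3 0 0 0 0 0 0;0.3 0 0 0 0 0 0;0.3 0 0 0 0 0 0")

```text
time_s: 38.52
tool_pos: [0.4791, 0.2854, 0.166]
tool_rot: [162.2, -0.3, 91.0]
force: [-0.4, -0.1, 0.4]
grip_width: 0.0257
```

Run:
```python
from h import *
o=get_obs();print(o['tool_pos'],o['tool_rot'],o['grip_width'],o['force'])
w=shoot('side');cv2.imwrite('pics/c23.png',cv2.resize(w['img'][110:210,220:320],None,fx=6,fy=6))
```

```text
[0.47908794 0.28539887 0.16603454] [162.24991498  -0.31854823  90.98128176] 0.02567678979136191 [-0.41920157 -0.09316949  0.43845012]
```

View pics/c23.png

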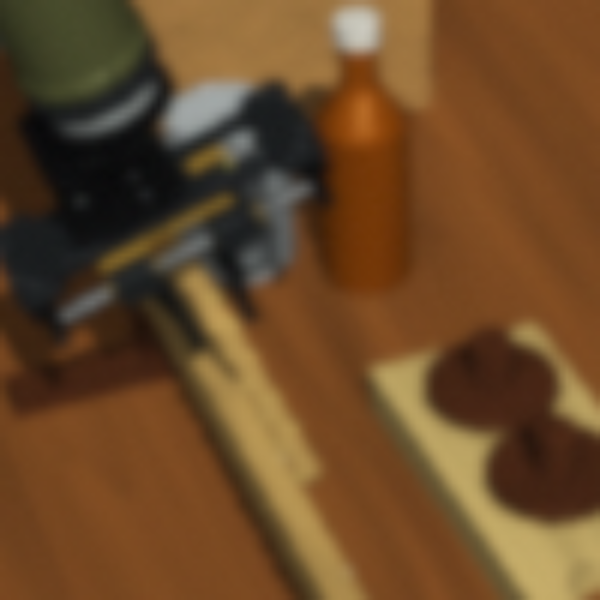

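Emit:
carry_out(increments="0.3 0 0 -0.015 0 0 0;0.3 0 0 -0.02 0 0 0;0.3 0 0 -0.03 0 0 0;0.3 0 0 -0.04 0 0 0;0.3 0 0 -0.03 0 0 0;0.3 0 0 0 0 0 0")

```text
time_s: 39.33
tool_pos: [0.4356, 0.2844, 0.3037]
tool_rot: [162.1, -0.5, 91.0]
force: [-0.5, -0.6, -0.6]
grip_width: 0.0261
```

Run:
```python
from h import *
o=get_obs();print(o['tool_pos'],o['tool_rot'],o['grip_width'],o['force'])
w=shoot('side');cv2.imwrite('pics/c24.png',cv2.resize(w['img'][110:230,220:340],None,fx=5,fy=5))
w=shoot('wrist','w24.png')
s=plan([.48,.06,.34],down(90),grip=.4,vmax=.055)
s=plan([.409,-.3206,.27],down(96),grip=.4,vmax=.055,start=s)
```

```text
[0.43558697 0.28441813 0.30369134] [162.09372927  -0.49858028  91.02070782] 0.026089020681000566 [-0.46328696 -0.56334238 -0.59240224]
5 rows: 0.4 -0.045 0.01 -0.005 3.5 -0.1 0.2;0.4 -0.045 0.01 -0.006 3.5 -0.1 0.2;0.4 -0.045 0.01 -0.006 3.5 -0.1 0.2;0.4 -0.045 0.01 -0.007 3.5 -0.1 0.2;0.4 -0.045 0.009 -0.007 3.5 -0.1 0.2
8 rows: 0.4 -0.048 -0.009 0.009 0 0 -0.8;0.4 -0.047 -0.009 0.009 0 0 -0.8;0.4 -0.047 -0.01 0.009 0 0 -0.8;0.4 -0.047 -0.011 0.009 0 0 -0.8;0.4 -0.047 -0.011 0.009 0 0 -0.8;0.4 -0.047 -0.012 0.009 0 0 -0.8;0.4 -0.047 -0.013 0.009 0 0 -0.8;0.4 -0.047 -0.013 0.009 0 0 -0.8
```

View pics/c24.png

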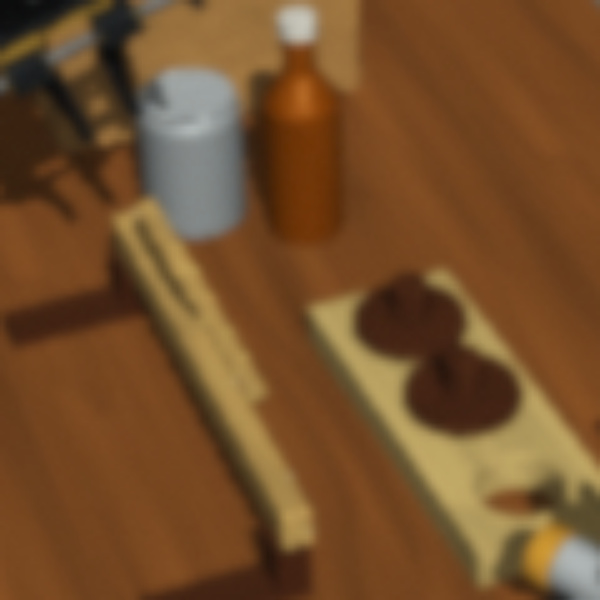

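View pics/w24.png

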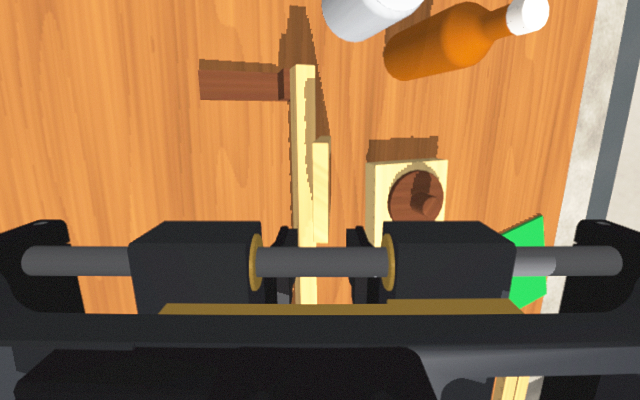

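```bash
cat >> h.py <<'E'
def pcorn(th,d,y):
    a=np.radians(RY);out=[]
    for x,yy,z in [(sx*.007,sy*.045,sz) for sz in(0,.14) for sx in(-1,1) for sy in(-1,1)]:
        X=d+x*np.cos(th)-z*np.sin(th);Z=.007*np.sin(th)+x*np.sin(th)+z*np.cos(th);Y=y+yy
        out.append([REST[0]+np.cos(a)*X-np.sin(a)*Y,REST[1]+np.sin(a)*X+np.cos(a)*Y,Z])
    return np.array(out)
def drawp(im,cam,C,col=(0,255,0),sc=1):
    q=(proj(cam,C)*sc+sc/2).astype(int)
    for i,j in((0,1),(2,3),(4,5),(6,7),(0,2),(1,3),(4,6),(5,7),(0,4),(1,5),(2,6),(3,7)): cv2.line(im,tuple(q[i].tolist()),tuple(q[j].tolist()),col,1)
E
python3 - <<'E'
from h import *
C=pcorn(.3,.03,.06)
w=read_camera('wrist');s=read_camera('side')
a=cv2.resize(w['img'],None,fx=3,fy=3);drawp(a,w,C,sc=3);b=cv2.resize(s['img'],None,fx=6,fy=6);drawp(b,s,C,sc=6)
cv2.imwrite('pics/c25.png',np.hstack([a[300:800,780:1180],b[660:1160,1320:1720]]))
E
```

```text
(no output)
```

View pics/c25.png

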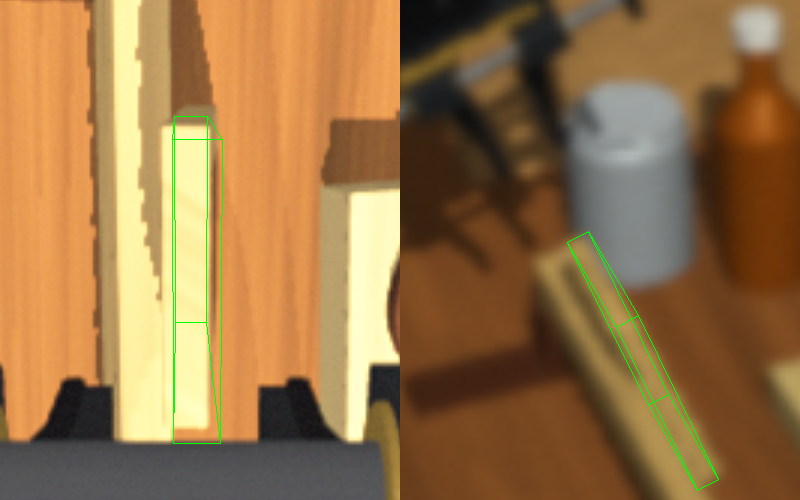

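Emit:
carry_out(increments="0.4 -0.04 0.01 -0.015 3.5 0 0.2;0.4 -0.045 0.01 -0.006 3.5 0 0.2;0.4 -0.045 0.01 -0.006 3.5 0 0.2;0.4 -0.045 0.01 -0.007 3.5 0 0.2;0.4 -0.045 0.009 -0.007 3.5 0 0.2;0.4 -0.048 -0.009 0 0 0 -0.8;0.4 -0.047 -0.009 0 0 0 -0.8;0.4 -0.047 -0.01 0 0 0 -0.8;0.4 -0.047 -0.011 0.009 0 0 -0.8;0.4 -0.047 -0.011 0.009 0 0 -0.8;0.4 -0.047 -0.012 0.009 0 0 -0.8;0.4 -0.047 -0.013 0.009 0 0 -0.8;0.4 -0.043 -0.013 0.009 0 0 -0.8;0.4 0 0 0 0 0 0;0.4 0 0 0 0 0 0")

```text
time_s: 41.4
tool_pos: [0.3997, -0.3346, 0.2835]
tool_rot: [-177.5, -0.1, 96.4]
force: [-1.1, 1.3, 0.0]
grip_width: 0.0347
```

Run:
```python
from h import *
o=get_obs();print(o['tool_pos'],o['tool_rot'],o['grip_width'],o['force'])
s=plan([.4065,-.3206,.25],down(96),grip=.4,vmax=.03)
```

```text
[ 0.39974853 -0.33464369  0.28345482] [-1.77466108e+02 -8.65745698e-02  9.63602544e+01] 0.03473486587085798 [-1.07643936  1.26764472  0.04656346]
2 rows: 0.4 0.007 0.005 0.017 -1.3 0 0.2;0.4 0.007 0.004 0.017 -1.3 0 0.2
```

Emit:
carry_out(increments="0.4 0.007 0.005 0.015 -1.3 0 0.2;0.4 0.005 0.004 0.015 -1.2 0 0.2;0.4 0 0 0 0 0 0;0.4 0 0 0 0 0 0")

```text
time_s: 41.9
tool_pos: [0.4086, -0.3171, 0.252]
tool_rot: [-180.0, -0.2, 96.4]
force: [-0.1, 0.9, 0.2]
grip_width: 0.0349
```

Run:
```python
from h import *
o=get_obs();print(o['tool_pos'],o['tool_rot'])
s=plan([.4065,-.3206,.183],down(96),grip=.4,vmax=.025)
w=shoot('wrist','w26.png')
```

```text
[ 0.40861743 -0.3170782   0.25195789] [-1.79963849e+02 -1.79040618e-01  9.63697469e+01]
3 rows: 0.4 -0.001 -0.001 0.023 0 -0.1 0.1;0.4 -0.001 -0.001 0.023 0 -0.1 0.1;0.4 -0.001 -0.001 0.023 0 -0.1 0.1
```

View pics/w26.png

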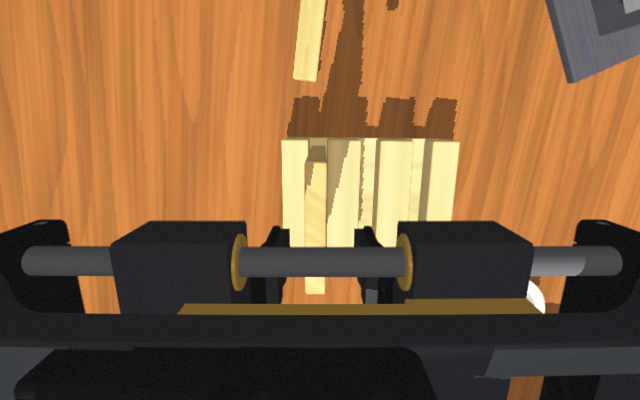

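Emit:
carry_out(increments="0.4 -0.001 -0.001 0.023 0 0 0;0.4 -0.001 -0.001 0.023 0 0 0;0.4 0 -0.001 0.018 0 0 0;0.4 0 0 0 0 0 0")

```text
time_s: 42.45
tool_pos: [0.4078, -0.3198, 0.1887]
tool_rot: [179.8, -0.0, 96.5]
force: [-0.5, -0.7, 0.3]
grip_width: 0.0349
```

Run:
```python
from h import *
o=get_obs();print(o['tool_pos'],o['tool_rot'],o['force'])
s=plan([.4065,-.3206,.184],down(96),grip=.4,vmax=.025)
```

```text
[ 0.40782376 -0.31983929  0.18873956] [ 1.79835126e+02 -4.38162584e-02  9.64596595e+01] [-0.46971407 -0.69780037  0.30750115]
1 rows: 0.4 -0.001 -0.001 0.005 0.2 0 0.5
```

Emit:
carry_out(increments="0.4 0 -0.001 0.005 0 0 0.4;0 0 0 0 0 0 0;0 0 0 0 0 0 0;0 0 0 0 0 0 0;0 0 0 0 0 0 0;0 0 0 0 0 0 0")

```text
time_s: 43.2
tool_pos: [0.4071, -0.3208, 0.1854]
tool_rot: [179.8, 0.0, 96.0]
force: [0.3, 0.6, -0.7]
grip_width: 0.0138
```

Run:
```python
from h import *
o=get_obs();print(o['tool_pos'],o['tool_rot'],o['force'],o['grip_width'])
```

```text
[ 0.40710636 -0.32081371  0.18541723] [1.79759303e+02 2.59747495e-02 9.60205126e+01] [ 0.31912152  0.58831361 -0.72003839] 0.013798950077168528
```

Emit:
carry_out(increments="0 0 0 -0.03 0 0 0;0 0 0 -0.04 0 0 0;0 0 0 -0.05 0 0 0;0 0 0 -0.04 0 0 0;0 0 0 0 0 0 0")

```text
time_s: 43.82
tool_pos: [0.4073, -0.32, 0.3498]
tool_rot: [179.7, 0.0, 96.1]
force: [-0.5, -0.9, -1.1]
grip_width: 0.0137
```

Run:
```python
from h import *
print(get_obs()['tool_pos'],get_obs()['grip_width'])
s=plan([.47,-.05,.35],down(91),grip=0,vmax=.055)
p,r=lean(.3,.030,-.062,.1734,.12,.016);print(p)
s=plan(p,r,grip=0,vmax=.045,start=s)
```

```text
[ 0.40731698 -0.31995926  0.34978759] 0.013723080230928235
6 rows: 0 0.044 0.015 0 0.1 0 0.8;0 0.044 0.014 0 0.1 0 0.8;0 0.044 0.014 0 0.1 0 0.8;0 0.044 0.013 0 0.1 0 0.8;0 0.044 0.013 -0 0.1 0 0.8;0 0.045 0.012 -0 0.1 0 0.8
[np.float64(0.5003396439293754), np.float64(0.1639179363759405), np.float64(0.28772398866100946)]
5 rows: 0 0.043 0.007 0.012 -3.4 0 0;0 0.043 0.006 0.013 -3.4 0 0;0 0.043 0.005 0.013 -3.4 0 0;0 0.043 0.004 0.013 -3.4 0 0;0 0.043 0.004 0.014 -3.4 0 0
```

Emit:
carry_out(increments="0 0.044 0.015 0 0.1 0 0.8;0 0.044 0.014 0 0.1 0 0.8;0 0.044 0.014 0 0.1 0 0.8;0 0.044 0.013 0 0.1 0 0.8;0 0.044 0.013 0 0.1 0 0.8;0 0.045 0.012 0 0.1 0 0.8;0 0.041 0.007 0.01 -3.4 0 0;0 0.041 0.006 0.01 -3.4 0 0;0 0.041 0.005 0.01 -3.4 0 0;0 0.041 0.004 0.01 -3.4 0 0;0 0.038 0.004 0.008 -3.4 0 0;0 0 0 0 0 0 0;0 0 0 0 0 0 0;0 0 0 0 0 0 0")

```text
time_s: 45.58
tool_pos: [0.4948, 0.167, 0.2868]
tool_rot: [163.8, 0.1, 91.0]
force: [0.4, -0.2, -1.4]
grip_width: 0.0139
```

Run:
```python
from h import *
o=get_obs();print(o['tool_pos'],o['tool_rot'],o['grip_width'])
p,r=lean(.3,.030,-.062,.1734,.02,.014);print(p);plan(p,r,grip=0,vmax=.03)
```

```text
[0.49483992 0.16703515 0.28680585] [1.63765431e+02 7.34488712e-02 9.09786942e+01] 0.0138909064201805
[np.float64(0.49833994853906255), np.float64(0.1638830315630659), np.float64(0.18772398866100945)]
4 rows: 0 -0.001 -0.006 0.024 -0.2 0 0;0 -0.001 -0.006 0.024 -0.2 0 0;0 -0.001 -0.006 0.024 -0.2 0 0;0 -0.001 -0.006 0.024 -0.2 0 0
```

Emit:
carry_out(increments="0 -0.001 -0.006 0.024 -0.2 0 0;0 -0.001 -0.006 0.024 -0.2 0 0;0 -0.001 -0.006 0.024 -0.2 0 0;0 0 -0.006 0.022 -0.2 0 0;0 0 0 0 0 0 0")

```text
time_s: 46.2
tool_pos: [0.5014, 0.1579, 0.189]
tool_rot: [162.8, -0.0, 90.3]
force: [-0.1, -0.0, -1.5]
grip_width: 0.014
```

Run:
```python
from h import *
o=get_obs();print(o['tool_pos'],o['tool_rot'],o['grip_width'],o['force'])
p,r=lean(.3,.030,-.062,.1734,.003,.008);print(p);plan(p,r,grip=0,vmax=.012)
p,r=lean(.3,.030,-.062,.1734,.0,.0);print(p)
```

```text
[0.50142984 0.1579449  0.18902395] [ 1.62817084e+02 -1.07311557e-02  9.03413686e+01] 0.013979730111290126 [-0.1069265  -0.01359695 -1.51597598]
[np.float64(0.49234086236812424), np.float64(0.1637783171244422), np.float64(0.17072398866100946)]
2 rows: 0 0.003 -0.007 0.007 0 0.1 -0.3;0 0.003 -0.007 0.007 0 0.1 -0.3
[np.float64(0.4843420808068731), np.float64(0.16363869787294394), np.float64(0.16772398866100946)]
```

Emit:
carry_out(increments="0 0.003 -0.006 0.007 0 0 -0.3;0 0.003 -0.006 0.007 0 0 -0.3;0 0 -0.001 0.003 0 0 0;0 0 0 0 0 0 0;0 0 0 0 0 0 0")

```text
time_s: 46.82
tool_pos: [0.4954, 0.1644, 0.1711]
tool_rot: [162.6, 0.0, 90.9]
force: [0.3, -0.3, -0.9]
grip_width: 0.0135
```

Emit:
carry_out(increments="0 0 -0.003 0.003 0 0 0;0 0 -0.003 0 0 0 0;0 0 -0.003 0 0 0 0;0 0 0 0 0 0 0;0 0 0 0 0 0 0")

```text
time_s: 47.45
tool_pos: [0.4892, 0.1648, 0.1674]
tool_rot: [162.2, -0.1, 90.9]
force: [1.0, 0.0, -0.3]
grip_width: 0.0136
```

Emit:
carry_out(increments="0 0 -0.003 0 0 0 0;0 0 -0.002 0 0 0 0;0 0 0 0 0 0 0;0 0 0 0 0 0 0")

```text
time_s: 47.95
tool_pos: [0.4856, 0.165, 0.1671]
tool_rot: [162.0, -0.1, 90.9]
force: [0.9, -0.1, 0.9]
grip_width: 0.0134
```

Run:
```python
from h import *
w=shoot('side');cv2.imwrite('pics/c27.png',cv2.resize(w['img'][110:230,220:340],None,fx=5,fy=5))
```

```text
(no output)
```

View pics/c27.png

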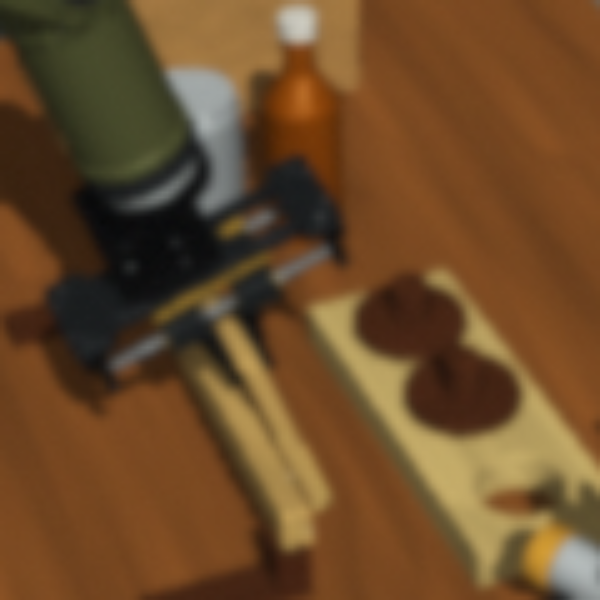

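Same state as with the first panel; nudge 2 mm to the rail and release.

Emit:
carry_out(increments="0 0 -0.002 0 0 0 0;0 0 -0.001 0 0 0 0;0 0 0 0 0 0 0;0.3 0 0 0 0 0 0;0.3 0 0 0 0 0 0;0.3 0 0 0 0 0 0;0.3 0 0 0 0 0 0")

```text
time_s: 48.88
tool_pos: [0.4801, 0.1644, 0.1638]
tool_rot: [162.4, -0.0, 90.9]
force: [0.5, -0.2, 0.0]
grip_width: 0.026
```

Run:
```python
from h import *
o=get_obs();print(o['tool_pos'],o['tool_rot'],o['force'],o['grip_width'])
w=shoot('side');cv2.imwrite('pics/c28.png',cv2.resize(w['img'][110:230,220:340],None,fx=5,fy=5))
```

```text
[0.48010084 0.16440341 0.16375729] [ 1.62395466e+02 -1.65961834e-02  9.08825359e+01] [ 0.52352714 -0.24154751  0.04869991] 0.025973358028775675
```

View pics/c28.png

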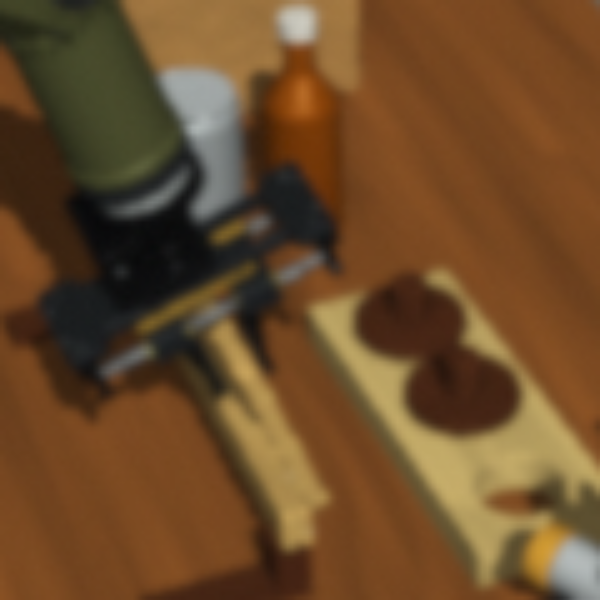

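Emit:
carry_out(increments="0.3 0 0.001 -0.015 0 0 0;0.3 0 0 -0.02 0 0 0;0.3 0 0 -0.03 0 0 0;0.3 0 0 -0.04 0 0 0;0.3 0 0 -0.04 0 0 0;0.3 0 0 -0.02 0 0 0;0.3 0 0 0 0 0 0")

```text
time_s: 49.8
tool_pos: [0.4285, 0.1637, 0.3328]
tool_rot: [162.1, -0.2, 90.9]
force: [-0.1, -0.3, -0.1]
grip_width: 0.0263
```

Run:
```python
from h import *
o=get_obs();print(o['tool_pos'],o['tool_rot'],o['force'],o['grip_width'])
w=shoot('wrist');s=shoot('side');t=shoot('top','top20.png')
a=cv2.resize(w['img'],None,fx=2,fy=2)[0:520,480:1000];b=cv2.resize(s['img'],None,fx=5,fy=5)[550:1150,1100:1700]
for c in(pcorn(.31,.028,.064),pcorn(.31,.028,-.06)):pass
cv2.imwrite('pics/c29.png',b);cv2.imwrite('pics/c30.png',np.hstack([a,cv2.resize(t['img'][140:260,200:320],None,fx=2.2,fy=520/120)]))
```

```text
[0.42847441 0.16367122 0.33282533] [162.11795753  -0.20787861  90.90089572] [-0.06064221 -0.26439909 -0.12239559] 0.026297424050732127
```

View pics/c29.png

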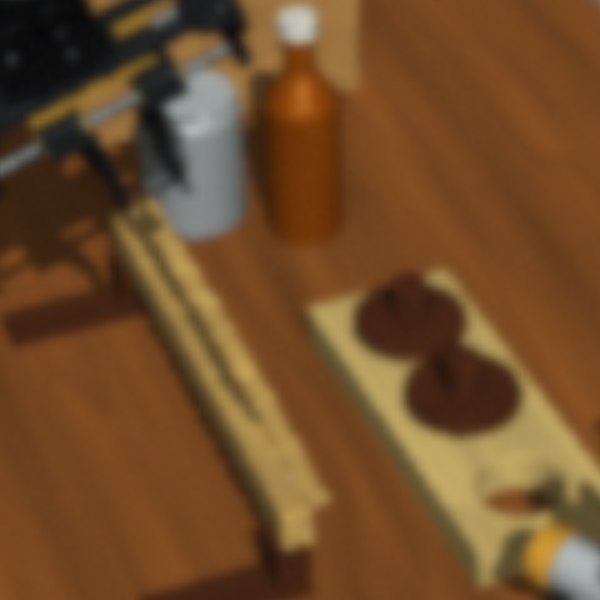

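View pics/c30.png

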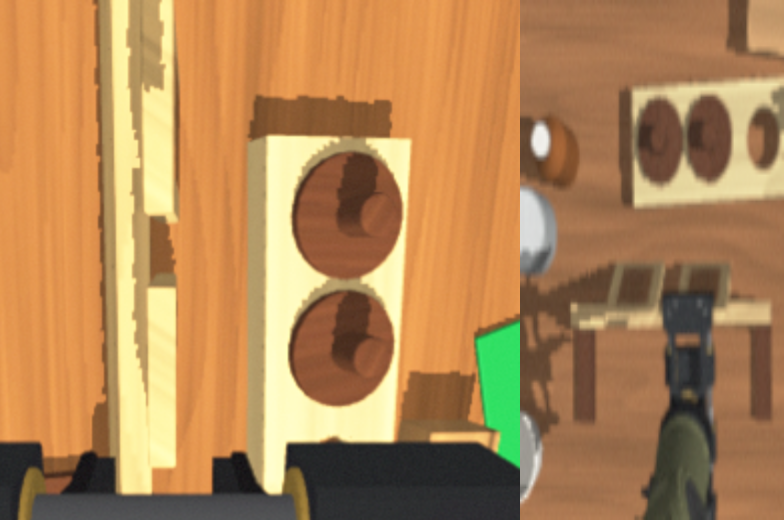

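Run:
```python
from h import *
s=plan([.50,.0,.36],down(65),grip=1,vmax=.05)
s=plan([.672,-.122,.325],down(31),grip=1,vmax=.05,start=s)
```

```text
4 rows: 1 -0.041 0.019 -0.002 4.3 -1 6.4;1 -0.039 0.023 -0.003 4.3 -1 6.4;1 -0.036 0.027 -0.004 4.3 -1 6.4;1 -0.033 0.031 -0.006 4.3 -1 6.4
5 rows: 1 -0.008 0.041 0.007 0 0 6.8;1 -0.003 0.042 0.007 0 0 6.8;1 0.002 0.042 0.007 0 0 6.8;1 0.007 0.042 0.007 0 0 6.8;1 0.012 0.04 0.007 0 0 6.8
```

Emit:
carry_out(increments="1 -0.041 0.019 -0.01 4.3 -1 6.4;1 -0.039 0.023 -0.006 4.3 -1 6.4;1 -0.036 0.027 -0.004 4.3 -1 6.4;1 -0.033 0.031 -0.006 4.3 -1 6.4;1 -0.008 0.041 0.004 0 0 6.8;1 -0.003 0.042 0.004 0 0 6.8;1 0.002 0.042 0.004 0 0 6.8;1 0.007 0.042 0.004 0 0 6.8;1 0.01 0.038 0.004 0 0 6.8;1 0 0 0 0 0 0;1 0 0 0 0 0 0")

```text
time_s: 51.32
tool_pos: [0.6653, -0.1366, 0.3274]
tool_rot: [-179.3, 2.1, 29.2]
force: [-0.5, 0.4, 0.6]
grip_width: 0.087
```

Run:
```python
from h import *
o=get_obs();print(o['tool_pos'],o['tool_rot'],o['force'],o['grip_width'])
t=read_camera('top');t=shoot('top','top21.png');s=shoot('side','s21.png')
cv2.imwrite('pics/c31.png',cv2.resize(t['img'][135:250,210:400],None,fx=4.2,fy=4.2,interpolation=2))
cv2.imwrite('pics/c32.png',cv2.resize(s['img'][110:230,220:340],None,fx=5,fy=5,interpolation=2))
plan([.6745,-.1235,.25],down(31),grip=1,vmax=.04)
```

```text
[ 0.66533809 -0.13663636  0.32740463] [-179.29380678    2.09282388   29.20590781] [-0.49461953  0.39025527  0.61511466] 0.0870027223735277
3 rows: 1 0.006 -0.002 0.026 -0.2 0.7 -0.6;1 0.005 -0.002 0.026 -0.2 0.7 -0.6;1 0.005 -0.002 0.026 -0.2 0.7 -0.6
```

View pics/c31.png

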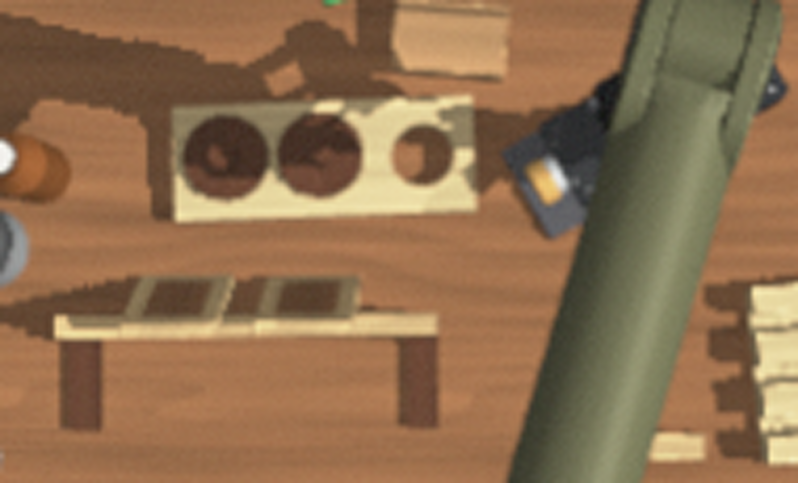

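View pics/c32.png

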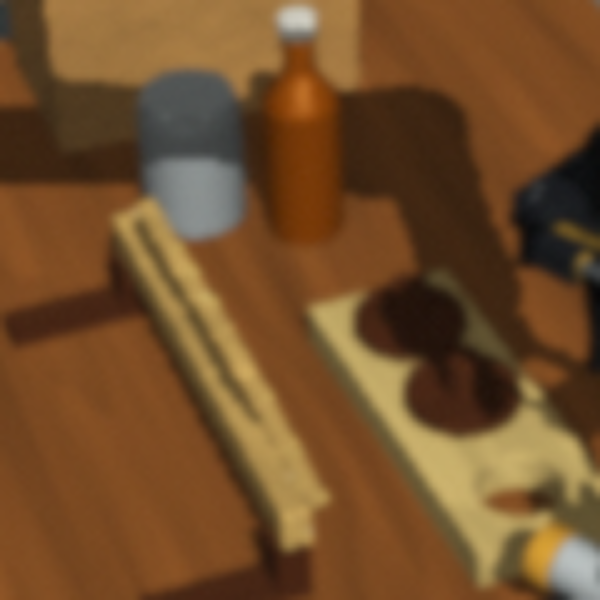

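Run:
```python
from h import *
t=read_camera('top')
c=lambda u,v:((u-2)/4.2+210,(v-2)/4.2+135)
for u,v in((148,278),(230,276),(272,277),(358,276)): print(np.round(atz(t,*c(u,v),.004),4))
for m in masks_of('lid0',t):
    ys,xs=np.nonzero(m['pixels']);print(m['confidence'],np.round(atz(t,xs.mean(),ys.mean(),.040),4))
im=cv2.resize(t['img'],None,fx=6,fy=6,interpolation=2)
for y in(.064,-.06): drawp(im,t,pcorn(.31,.030,y),sc=6)
cv2.imwrite('pics/c33.png',im[1140:1320,1360:1760])
im=cv2.resize(t['img'],None,fx=6,fy=6,interpolation=2)
cv2.imwrite('pics/c34.png',im[1140:1320,1360:1760])
```

```text
[0.5412 0.3285 0.004 ]
[0.544 0.248 0.004]
[0.5434 0.2069 0.004 ]
[0.5452 0.1231 0.004 ]
0.72 [ 0.4563 -0.3149  0.04  ]
0.7 [0.6546 0.2488 0.04  ]
0.55 [0.6571 0.1559 0.04  ]
```

View pics/c33.png

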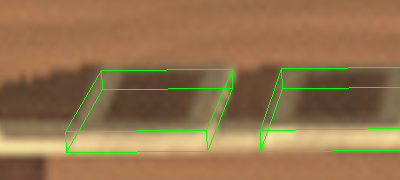

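Emit:
carry_out(increments="1 0.006 -0.002 0.025 -0.2 0.7 -0.6;1 0.005 -0.002 0.025 -0.2 0.7 -0.6;1 0.005 -0.002 0.02 -0.2 0.7 -0.6;1 0 0 0 0 0 0;1 0 0 0 0 0 0")

```text
time_s: 52.2
tool_pos: [0.675, -0.1207, 0.2635]
tool_rot: [179.9, -0.7, 31.3]
force: [0.6, -0.6, -0.5]
grip_width: 0.0867
```

Run:
```python
from h import *
o=get_obs();print(o['tool_pos'],o['tool_rot'])
plan([.6745,-.1235,.219],down(31),grip=1,vmax=.02)
w=shoot('wrist','w35.png')
```

```text
[ 0.67504186 -0.12074891  0.26350746] [179.86598468  -0.73968779  31.30467604]
3 rows: 1 -0.001 0.001 0.015 0 -0.2 0.1;1 -0.001 0.001 0.015 0 -0.2 0.1;1 -0.001 0.001 0.015 0 -0.2 0.1
```

View pics/w35.png

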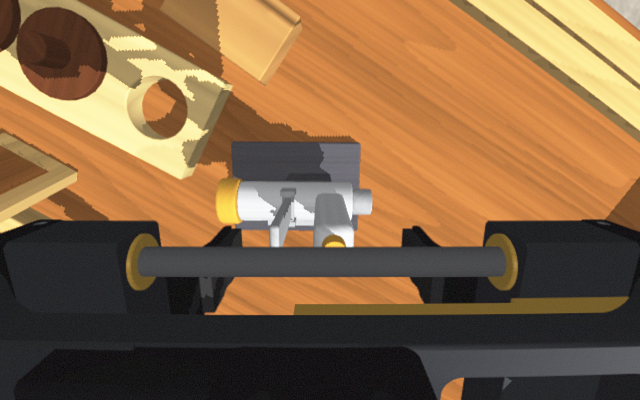

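Emit:
carry_out(increments="1 -0.001 0.001 0.016 0 -0.2 0;1 -0.001 0.001 0.016 0 -0.2 0;1 -0.001 0.001 0.013 0 -0.2 0;1 0 0 0 0 0 0")

```text
time_s: 52.75
tool_pos: [0.6744, -0.1255, 0.2159]
tool_rot: [179.8, -0.1, 31.3]
force: [0.1, 0.2, 0.6]
grip_width: 0.0871
```

Run:
```python
from h import *
o=get_obs();print(o['tool_pos'],o['tool_rot'])
plan([.6745,-.1245,.219],down(31),grip=1,vmax=.02)
```

```text
[ 0.67441446 -0.12552834  0.21591333] [ 1.79843067e+02 -1.07738110e-01  3.12666908e+01]
1 rows: 1 0.001 -0.001 -0.003 0.2 -0.1 0.3
```

Emit:
carry_out(increments="0 0 0 0 0 0 0;0 0 0 0 0 0 0;0 0 0 0 0 0 0;0 0 0 0 0 0 0;0 0 0 0 0 0 0;0 0 0 0 0 0 0;0 0 0 0 0 0 0;0 0 0 0 0 0 0", force=35)

```text
time_s: 53.75
tool_pos: [0.6733, -0.1226, 0.2158]
tool_rot: [-179.8, -0.0, 31.4]
force: [-0.1, 0.9, -1.8]
grip_width: 0.037
```

Emit:
carry_out(increments="0 0 0 0 0 0 0;0 0 0 0 0 0 0;0 0 0 0 0 0 0;0 0 0 0 0 0 0", force=40)

```text
time_s: 54.25
tool_pos: [0.6733, -0.1226, 0.2158]
tool_rot: [-179.8, -0.0, 31.4]
force: [0.1, -0.2, -1.6]
grip_width: 0.0368
```

Run:
```python
from h import *
s=shoot('side');o=get_obs();print(o['force'],o['grip_width'])
cv2.imwrite('pics/c36.png',cv2.resize(s['img'][180:280,300:400],None,fx=6,fy=6,interpolation=2))
```

```text
[ 0.22503478 -0.10370372 -2.45252927] 0.036759561515161694
```

View pics/c36.png

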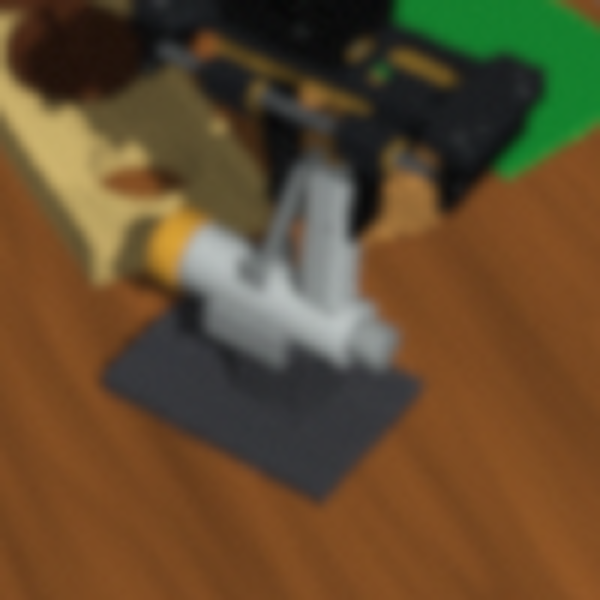

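Trigger blade is leaned fully to the handle and the width is stable. Release and withdraw.

Emit:
carry_out(increments="1 0 0 0 0 0 0;1 0 0 0 0 0 0;1 0 0 0 0 0 0;1 0 0 0 0 0 0;1 0 0 0 0 0 0;1 0 0 0 0 0 0;1 0 0 -0.04 0 0 0;1 0 0 -0.05 0 0 0;1 0 0 -0.04 0 0 0;1 0 0 0 0 0 0;1 0 0 0 0 0 0")

```text
time_s: 55.68
tool_pos: [0.6725, -0.1217, 0.3497]
tool_rot: [-179.5, 0.1, 31.4]
force: [-0.4, -0.3, -0.7]
grip_width: 0.0868
```

Run:
```python
from h import *
o=get_obs();print(o['tool_pos'],o['grip_width'])
s=shoot('side');t=shoot('top')
cv2.imwrite('pics/c37.png',np.hstack([cv2.resize(s['img'][110:290,220:400],(400,400)),cv2.resize(t['img'][135:255,210:330],(400,400))]))
```

```text
[ 0.67246021 -0.12165606  0.34974739] 0.08677864102518112
```

View pics/c37.png

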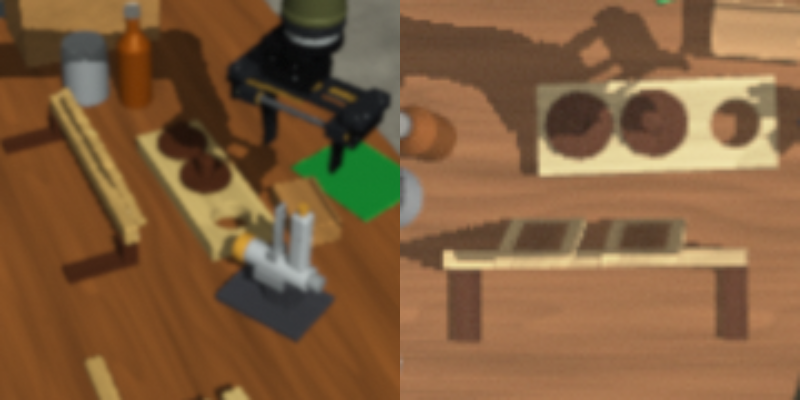

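```bash
python3 -c "
from cell import *
print(sign_off())"
```

```text
the job is handed in; nothing more can be done
None
```

I cleared the gun, set out both panels and both lids, gave the coat with a second squeeze, and handed the job in at about 56 s. The hand-in reported no verdict. Only two panels and two lids were on the bench; the third rack slot was empty.

- **Squeezes:** I judged the trigger fully home both times from the finger opening, 34 mm then 37 mm. I did not measure the joint itself. The opening held steady for about half a second each time, and the side camera showed the blade upright again after each release.
- **Panels:** The last top image matches a lean of about 0.31 rad (18°), with the feet about 30 mm in front of the rail at y of about ±0.06 m in the rail's frame. I inferred that they touch the rail from the images and from how they settled; I had no contact reading.
- **Lids:** Both sit flat in neighbouring pockets, the end one farthest from the gun and the middle one. The top camera puts them within about 2 mm of the pocket centres it measures.
- **Problems:**
  - My first grasp of a lid failed because I lifted before the fingers had closed. The lid shifted about 3 mm and the second grasp held.
  - The top and wrist cameras disagreed by up to about 4 mm on the holder and the rail.
- **Other things on the bench:** I did not knowingly touch any of them, and none looked moved in the last pictures. I did not re-measure them at the end.

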